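# Stack the domino box and put the drinks back

### The arm

A 6-joint arm with a two-finger parallel gripper is mounted at the origin on the work surface. World frame = base frame: x ahead of the robot, y to its left, z up, the work surface at z = 0. Lengths are in m, angles in rad, forces in N, time in s.
With the tool pointing down it reaches from about 0.3 to 0.85 m from the base axis. Payload 4.2 kg.
Tool frame: the origin (TCP) lies at the very end of the fingers, on their centre line; the grasp point (between the pads) lies 19 mm behind it; z points along the fingers, y is the line along which they close (so a half turn about z gives the same grasp; the last joint's range is limited). The gripper opens to 91 mm and grips with 3 to 60 N. Pads are 32 mm wide; open, the fingers measure 118 mm over their backs; the gripper's body (76 mm by 178 mm) begins 60 mm behind the grasp point.
Start: joints at [1.116, 0.32, 1.565, -0, 1.257, -0.02], TCP at [0.242, 0.522, 0.214] pointing down, gripper open.
Joint ranges: [-3.11, 3.11], [-0.84, 2.01], [0.21, 2.61], [-1.34, 4.49], [0.05, 2.63], [-2.56, 2.56]. Speed limits (rad/s): [2.57, 2.57, 3.14, 3.14, 3.14, 3.14].

### API

Orientations are given as [roll, pitch, yaw] about the fixed x, y, z axes, in that order (R = Rz(yaw) Ry(pitch) Rx(roll)).
In Python, from plant import arm gives the robot as it stands.
- The arm moves only by the tool step_arm, never from a script. Its argument "rows" is one flat list of numbers, 7 for each row, row after row: the shift along the tool's x, y, z in mm, then the turn, a rotation vector about the tool's x, y, z in rad, then the opening, from 0 (shut) to 1 (fully open). A call has exactly 8 rows; each row is the pose to reach, as a shift and turn from the pose commanded when the call began, along the tool's axes at that moment; what a row does not reach only later rows make up. A row lasts 1/12 s, in which the tool goes at most 41.7 mm and 7.16 degrees, less where a joint would pass 70% of its speed; a pose out of reach is approached as far as the arm can. A call with a gripper value outside its range is refused whole. The fingers move at their own pace and stop on an object; "force" is the grip in N (left out, the last holds). Time passes only in rows, so rows that repeat a pose let the fingers close, or fill a call up. It gives the time, the measured TCP pose, the force, the opening and the grip force at its end, in the units of the state.
- arm.sense(): the state, without advancing time (a new reading comes with each control period).
- arm.snapshot(name): name is "side" or "top"; returns a dict with "img" (480x640x3 uint8, red, green, blue), "fov_y" (degrees; the focal length in pixels is half the picture's height over the tangent of half this angle, whatever the lens; pixels are square), "cx", "cy" (the principal point, pixels), "position" and "orientation" of the camera in the world. Camera axes: x right, y down, z forward; pixel columns grow to the right and rows downward; lengths in m; the calibration is good to about 2 mm. A picture is of the moment at which its call begins. There is no depth.
- arm.finish_job(): hands the job in; it is judged then, once.
The state is a dict: "clock": time; "joint_positions": joint angles; "joint_vel": joint speeds; "effort": joint torques, N m; "ee_pos": TCP position; "ee_rot": TCP orientation; "force": force on the tool from outside, world axes, zero at the start; "moment": the same for the moment, N m; "gripper_width": finger opening in m; "grip_force": force on a finger pad.
Only numpy, scipy, OpenCV 4.12 (cv2) and the standard library are available. Lean on these libraries where they do the work, as an engineer would, in place of code of your own. Each camera call takes 0.05 s, during which the arm holds its last target. There are 200 camera calls.

### The job

Clear the sideboard for a moment: stand the rum bottle, the decanter and the shot glass from the lid of the card box on the tray, all three together. Then fetch the domino box from behind where the bottle and decanter stood and stack it squarely on the card box, its four feet fully down in the recesses of the lid. Finally put the bottle and the decanter back, upright and centred, each on the coaster it came from, stand the shot glass upright in the middle of the top lid of the stack, and knock nothing over on the way.

Things in the scene. Friction and masses are not known exactly. Their poses are not given: they have to be found in the camera images.
- bottle_center (a point): Closed round amber-glass rum bottle, brass cap, paper label, 200 mm high; point on its axis 100 mm over its underside, z up. Body 66 mm wide up to 118 mm height, shoulder to 147, neck 28 mm wide from 147 to 182, cap 31 mm wide above. About 0.55 kg. Starts on the square coaster, in front of the domino box.
- decanter_center (a point): Round clear-glass decanter with cork, 200 mm high; point on its axis 100 mm over its underside, z up. Globe 84 mm wide at 32 to 58 mm height, glass neck 30 mm wide from 115 to 170 mm height (lift it here), lip 36 mm wide at 175, cork 26 mm wide above. Foot 64 mm wide. About 0.6 kg. Starts on the round coaster beside the bottle, in front of the domino box.
- shot_glass_center (a point): Clear shot glass, open at the top, 60 mm high, 38 mm wide at the foot, 48 mm at the rim; point on its axis half-way up (30 mm over its underside), z up. About 90 g. Starts in the middle of the card box's lid.
- domino_box_center (a point): Domino box: loose closed teak box, 66 (x) by 106 (y) by 55 mm high; point at its centre, 27.5 mm over the feet's tips, z up, brass clasp on -x, towards the robot. Four tapered feet 6 mm high, 8 to 12 mm wide, at x +-20, y +-40 mm; lid recesses as on the card box. Gripped across the 66 mm. 0.3 to 0.56 kg. Stands behind (beyond) bottle and decanter, which leave no room for a gripper.
- card_box_lid (a point): Centre of the top face of the card box, a fixed closed teak box like the domino box, 66 (x) by 106 (y) by 60 mm high, z up. In its lid four square recesses 16 mm wide, 4.5 mm deep, at x +-20, y +-40 mm take the feet of the box above (either way round) with 2 to 4 mm of play; fully down, the domino box's centre is 23 mm above this point.
- tray: Empty dark wooden tray with a low rim, 310 mm (its x) by 170 mm (its y) outside, rim 18 mm high and 6 mm thick, floor 6 mm thick; the origin is the centre of its underside on the sideboard, z up. Fixed; to the left or the right of the coasters, the card box is on the other side.
- coaster_round: Round dark wooden coaster, 100 mm in diameter, 4 mm thick, fixed; origin at the centre of its underside, on the sideboard. The decanter starts on it.
- coaster_square: Square dark wooden coaster, 82 mm wide, 4 mm thick, fixed; origin at the centre of its underside, on the sideboard. The bottle starts on it. The coasters lie side by side, their centres 94 mm apart, each 85 mm nearer to the robot than the domino box's centre.
- tumbler: Bystander: clear glass tumbler, 85 mm high, 76 mm in diameter at the rim, open at the top, standing beyond the other things at the right; origin at the centre of its underside. Leave it standing.

How it is judged:
On the way, in this order (a step that is already met when the one before it is completed fails the run):
1. the bottle, the decanter and the shot glass all stand upright on the tray at the same time (x of bottle_center in the frame of tray between -0.145 and 0.145 m and y of bottle_center in the frame of tray between -0.075 and 0.075 m and z of bottle_center in the frame of tray between 0.102 and 0.118 m and angle between each of bottle_center, decanter_center, shot_glass_center's own z axis and vertical below 0.1 rad and x of decanter_center in the frame of tray between -0.145 and 0.145 m and y of decanter_center in the frame of tray between -0.075 and 0.075 m and z of decanter_center in the frame of tray between 0.102 and 0.118 m and x of shot_glass_center in the frame of tray between -0.145 and 0.145 m and y of shot_glass_center in the frame of tray between -0.075 and 0.075 m and z of shot_glass_center in the frame of tray between 0.032 and 0.048 m), for 0.2 s.
2. the domino box is stacked on the card box, its feet down in the recesses (x of domino_box_center in the frame of card_box_lid between -0.005 and 0.005 m and y of domino_box_center in the frame of card_box_lid between -0.005 and 0.005 m and z of domino_box_center in the frame of card_box_lid between 0.0205 and 0.0252 m and angle between the x axis of domino_box_center and the x axis of card_box_lid, either way round below 0.08 rad and angle between domino_box_center's own z axis and vertical below 0.03 rad), for 0.2 s.
At the end, for the whole second after the job is handed in: Domino box seated on the card box, feet in the recesses (5 mm along each side, 0.08 rad, 2 mm in height); bottle and decanter upright on their own coasters, centred within 12 mm; shot glass upright on the top lid within 13 mm of its middle; all released and at rest (all of step 2 and horizontal distance between bottle_center and coaster_square below 0.012 m and height (world z) of bottle_center between 0.1 and 0.108 m and angle between each of bottle_center, decanter_center's own z axis and vertical below 0.05 rad and horizontal distance between decanter_center and coaster_round below 0.012 m and height (world z) of decanter_center between 0.1 and 0.108 m and horizontal distance between shot_glass_center and domino_box_center below 0.013 m and z of shot_glass_center in the frame of domino_box_center between 0.054 and 0.061 m and angle between shot_glass_center's own z axis and vertical below 0.06 rad and linear speed of each of bottle, decanter, shot_glass, domino_box below 0.02 m/s); the robot touches nothing.
It fails at once if the bottle, decanter, shot glass, domino box or tumbler is tipped over (angle between any of bottle_center, decanter_center, shot_glass_center, domino_box_center, tumbler's own z axis and vertical above 0.7 rad).
It also fails if it takes over 147 s, if anything falls off the work surface, if the arm or the gripper's body presses on something with over 40 N, if the wrist force passes 120 N, or if a joint passes its speed limit or range.

## Working session

There is one attempt and no reset: what is moved stays moved. The work goes in short steps, Python scripts to look and compute and a tool call to move; the robot and the scene stay as the last step left them, time stands still between calls to the robot, and variables do not carry over. Pictures are saved under pics/ and viewed, at most 17 in all, crops included, and the job is handed in when it is done.

Besides the shell and the picture viewer there is one more tool, called after ">>>" by a JSON object that holds its "fn" and its "kwargs", one argument or row to a line. step_arm: Moves the arm, as the interface text tells. Its arguments: {"type":"object","properties":{"rows":{"type":"array"},"force":{"type":"number"}},"required":["rows"]}

```bash
ls; mkdir -p pics
cat > h.py <<'E'
import numpy as np, cv2, json
from plant import arm
from scipy.spatial.transform import Rotation as R
def snap(n,f):
    s=arm.snapshot(n); cv2.imwrite(f'pics/{f}.png',s['img'][:,:,::-1]); 
    d={k:(np.array(v).tolist() if k!='img' else 0) for k,v in s.items()}; json.dump(d,open(f'pics/{f}.json','w')); return s
def cam(f):
    d=json.load(open(f'pics/{f}.json')); o=np.array(d['orientation'])
    M=R.from_euler('xyz',o).as_matrix() if o.shape==(3,) else (o if o.shape==(3,3) else None)
    return d,M,240/np.tan(np.radians(d['fov_y'])/2)
def ray(f,u,v,z):
    d,M,fl=cam(f); r=M@np.array([(u-d['cx'])/fl,(v-d['cy'])/fl,1]); p=np.array(d['position']); return p+r*(z-p[2])/r[2]
def proj(f,P):
    d,M,fl=cam(f); q=M.T@(np.array(P)-d['position']); return [d['cx']+fl*q[0]/q[2],d['cy']+fl*q[1]/q[2]]
E
python3 - <<'E'
from h import *
for n in('side','top'):
    s=snap(n,n+'0'); print({k:v for k,v in s.items() if k!='img'})
print(arm.sense())
E
```

```text
pics
{'fov_y': 52.579766028733204, 'cx': 308.44551641880275, 'cy': 237.83734951477678, 'position': array([ 0.43416746, -0.51616018,  0.69307693]), 'orientation': array([-2.41689628,  0.01823813, -0.35623127])}
{'fov_y': 44.25371976050343, 'cx': 314.87701964251715, 'cy': 243.56482482600097, 'position': array([ 0.41777791, -0.00430083,  1.09650659]), 'orientation': array([-2.92993864, -0.00569664, -1.55109748])}
{'clock': 0.1, 'joint_positions': array([ 1.11599356e+00,  3.20217648e-01,  1.56555240e+00, -3.41772042e-05,
        1.25739407e+00, -2.00193598e-02]), 'joint_vel': array([ 0.00119697, -0.00184569, -0.00184811,  0.00052299, -0.00097985,
       -0.00023543]), 'effort': array([-5.18653178e-04, -4.13326049e+01, -2.32513368e+01,  7.28145149e-02,
        4.22357221e-02, -5.88315811e-05]), 'ee_pos': array([0.24201913, 0.52108845, 0.21321208]), 'ee_rot': array([-3.14002086e+00,  1.03181018e-06,  2.70681981e+00]), 'force': array([-0.24645294,  0.63623744,  0.43903952]), 'moment': array([ 0.01701804, -0.01851285,  0.02126464]), 'grip_force': 0.0, 'gripper_width': 0.09116740044875901}
```

View pics/side0.png

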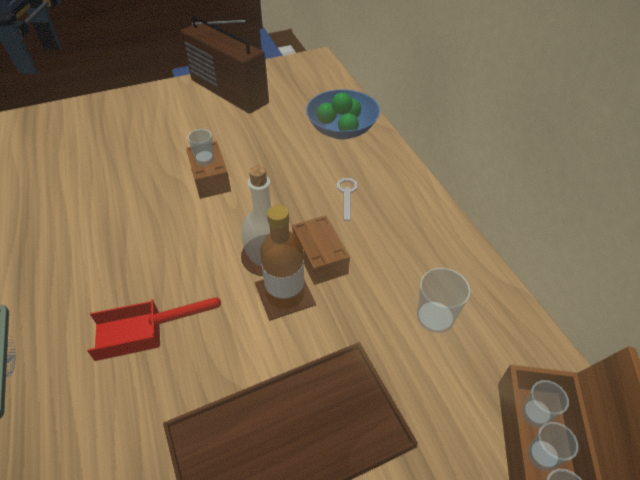

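View pics/top0.png

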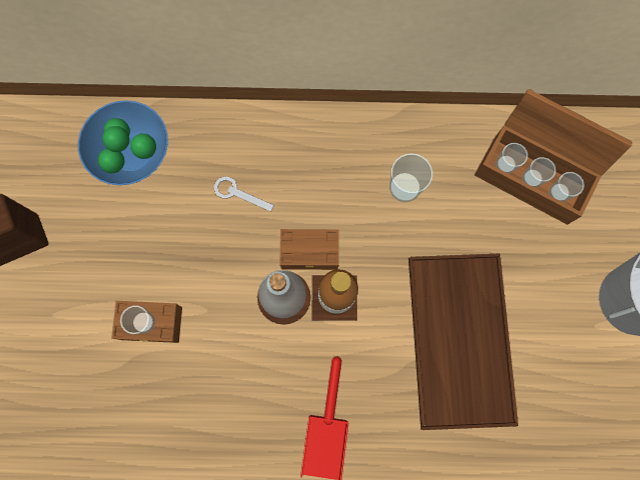

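Run:
```python
from h import *
t=cv2.imread('pics/top0.png'); 
c=cv2.resize(t[220:360,100:370],None,fx=2.96,fy=2.96,interpolation=cv2.INTER_CUBIC); 
cv2.imwrite('pics/c1.png',c)
s=cv2.imread('pics/side0.png')
cv2.imwrite('pics/c2.png',cv2.resize(s[120:320,170:370],None,fx=3,fy=3,interpolation=cv2.INTER_CUBIC))
for n,u,v,z in [('tr',409,256,.018),('tr',500,254,.018),('tr',517,424,.018),('tr',421,428,.018),('cap',341,281,.2),('cork',278,281,.2),('sq',312,276,.004),('sq',312,320,.004),('sq',357,320,.004)]: print(n,ray('top0',u,v,z).round(4))
```

```text
tr [ 0.6296 -0.1816  0.018 ]
tr [ 0.6369 -0.3515  0.018 ]
tr [ 0.3328 -0.3673  0.018 ]
tr [ 0.3228 -0.1984  0.018 ]
cap [ 0.5526 -0.0468  0.2   ]
cork [0.5506 0.0497 0.2   ]
sq [ 0.5904 -0.0017  0.004 ]
sq [ 0.5085 -0.0034  0.004 ]
sq [ 0.5102 -0.0863  0.004 ]
```

View pics/c1.png

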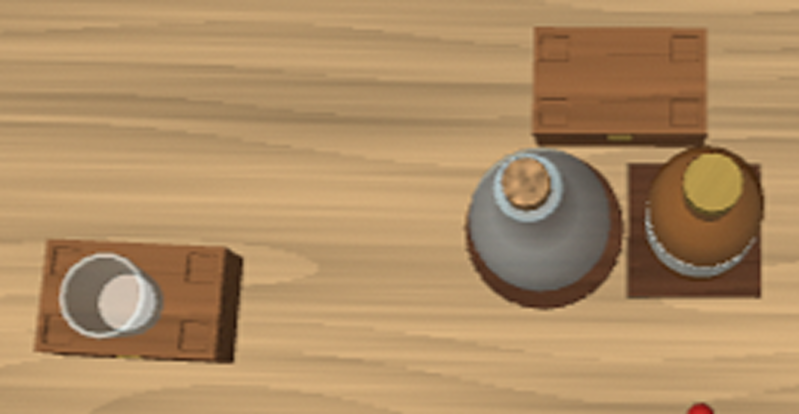

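View pics/c2.png

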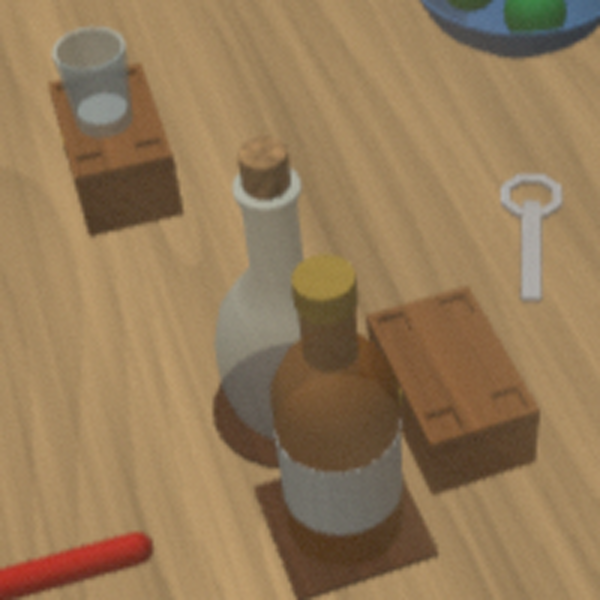

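Run:
```python
from h import *
T=lambda u,v,z:ray('top0',100+(u+.5)/2.96-.5,220+(v+.5)/2.96-.5,z)
S=lambda u,v,z:ray('side0',170+(u+.5)/3-.5,120+(v+.5)/3-.5,z)
def rep(n,P):
    P=np.array(P); print(n,P.mean(0).round(4), [np.round(np.degrees(np.arctan2(*(P[i]-P[j])[1::-1])),1) for i,j in((0,1),(3,2),(0,3),(1,2))],[np.linalg.norm(P[i]-P[j]).round(4) for i,j in((0,1),(3,2),(0,3),(1,2))])
rep('card',[T(*p,.06) for p in((48,240),(226,248),(217,362),(35,352))])
rep('cardS',[S(*p,.06) for p in((50,87),(140,66),(172,156),(77,178))])
rep('dom',[T(*p,.055) for p in((534,27),(706,28),(705,134),(534,133))])
rep('domS',[S(*p,.055) for p in((366,315),(470,290),(538,410),(432,445))])
rep('sq',[T(*p,.004) for p in((628,163),(761,164),(761,298),(628,297))])
rep('tray',[ray('top0',*p,.018) for p in((409,256),(500,254),(517,424),(421,428))])
print('round',T(545,231,.004)); print('cap',T(714,183,.204),S(325,277,.204)); print('cork',T(526,182,.204),S(265,154,.204))
print('glass rim',T(105,295,.12),S(90,48,.12),'foot',T(125,302,.06),S(103,112,.063))
```

```text
card [0.4961 0.2892 0.06  ] [np.float64(88.6), np.float64(88.0), np.float64(-1.4), np.float64(-0.6)] [np.float64(0.1058), np.float64(0.1068), np.float64(0.0658), np.float64(0.0668)]
cardS [0.4986 0.2889 0.06  ] [np.float64(179.9), np.float64(178.5), np.float64(89.0), np.float64(88.6)] [np.float64(0.0642), np.float64(0.0634), np.float64(0.1015), np.float64(0.103)]
dom [0.6356 0.0046 0.055 ] [np.float64(90.9), np.float64(90.8), np.float64(1.8), np.float64(0.1)] [np.float64(0.1054), np.float64(0.1035), np.float64(0.0659), np.float64(0.066)]
domS [0.6368 0.0044 0.055 ] [np.float64(177.0), np.float64(-178.5), np.float64(91.0), np.float64(90.4)] [np.float64(0.0659), np.float64(0.0647), np.float64(0.1066), np.float64(0.1015)]
sq [ 0.5512 -0.044   0.004 ] [np.float64(90.7), np.float64(90.7), np.float64(1.2), np.float64(0.3)] [np.float64(0.0841), np.float64(0.0828), np.float64(0.0843), np.float64(0.0844)]
tray [ 0.4805 -0.2747  0.018 ] [np.float64(92.5), np.float64(93.4), np.float64(3.1), np.float64(3.0)] [np.float64(0.1701), np.float64(0.1692), np.float64(0.3072), np.float64(0.3045)]
round [0.54863304 0.04976191 0.004     ]
cap [ 0.5512635  -0.04645123  0.204     ] [ 0.55376366 -0.04575323  0.204     ]
cork [0.54979276 0.05042893 0.204     ] [0.55247817 0.0495557  0.204     ]
glass rim [0.49412144 0.28717005 0.12      ] [0.49654919 0.28961924 0.12      ] foot [0.49495141 0.29297777 0.06      ] [0.49600896 0.29538158 0.063     ]
```

>>> {"fn": "step_arm", "kwargs": {
  "rows": [-40,-12,0,0,0,0.12,1,-80,-25,0,0,0,0.24,1,-120,-37,0,0,0,0.36,1,-160,-50,0,0,0,0.48,1,-200,-62,0,0,0,0.6,1,-240,-75,0,0,0,0.72,1,-280,-87,0,0,0,0.84,1,-320,-100,0,0,0,0.96,1],
  "force": 15
}}

```text
clock: 0.77
ee_pos: [0.4899, 0.2957, 0.2137]
ee_rot: [-3.141, -0.0, 1.741]
force: [0.6, 0.2, -0.0]
gripper_width: 0.0914
grip_force: 0.0
```

```bash
cat >> h.py <<'E'
def go(x,y,z,psi=90):
    s=arm.sense(); M=R.from_euler('xyz',s['ee_rot']).as_matrix(); G=R.from_euler('xyz',[np.pi,0,np.radians(psi)]).as_matrix()
    print('shift mm',(M.T@(np.array([x,y,z])-s['ee_pos'])*1e3).round(1),'rot',R.from_matrix(M.T@G).as_rotvec().round(4),'| pos',s['ee_pos'].round(4),'t',round(s['clock'],2),'F',s['force'].round(1),'w',round(s['gripper_width'],4),'g',s['grip_force'])
E
python3 -c "
from h import *
go(.496,.290,.214)"
```

```text
shift mm [-6.6  5.  -0.3] rot [-0.0005 -0.      0.17  ] | pos [0.4899 0.2957 0.2137] t 0.77 F [ 0.6  0.2 -0. ] w 0.0914 g 0.0
```

>>> {"fn": "step_arm", "kwargs": {
  "rows": [-3,2,10,0,0,0.1,1,-6,5,30,0,0,0.17,1,-6,5,55,0,0,0.17,1,-6,5,80,0,0,0.17,1,-6,5,105,0,0,0.17,1,-6,5,125,0,0,0.17,1,-6,5,125,0,0,0.17,1,-6,5,125,0,0,0.17,1]
}}

```text
clock: 1.43
ee_pos: [0.4942, 0.2919, 0.0881]
ee_rot: [-3.139, 0.001, 1.577]
force: [0.0, 0.7, 0.1]
gripper_width: 0.0915
grip_force: 0.0
```

```bash
python3 -c "
from h import *
go(.496,.290,.072); snap('side','s1')
s=cv2.imread('pics/s1.png')
cv2.imwrite('pics/s1c.png',cv2.resize(s[80:240,120:320],None,fx=3,fy=3))"
```

```text
shift mm [-1.9  1.8 16.1] rot [-0.0025  0.0013  0.006 ] | pos [0.4942 0.2919 0.0881] t 1.43 F [0.  0.7 0.1] w 0.0915 g 0.0
```

View pics/s1c.png

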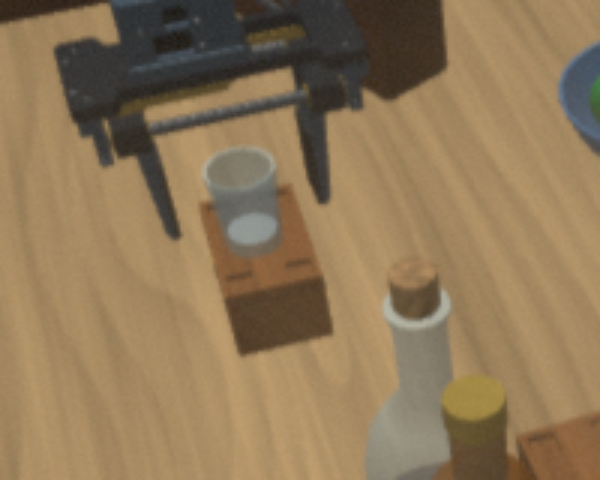

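The fingers straddle the glass on the card box evenly along x (finger tips at crop (175,235) and (323,200), glass at (240,200)). I descend and grip.

>>> {"fn": "step_arm", "kwargs": {
  "rows": [-2,2,10,0,0,0,1,-2,2,16,0,0,0,1,-2,2,16,0,0,0,0.4,-2,2,16,0,0,0,0,-2,2,16,0,0,0,0,-2,2,16,0,0,0,0,-2,2,16,0,0,0,0,-2,2,16,0,0,0,0],
  "force": 12
}}

```text
clock: 2.15
ee_pos: [0.497, 0.2904, 0.0733]
ee_rot: [3.141, -0.0, 1.577]
force: [0.5, -0.9, 0.8]
gripper_width: 0.0543
grip_force: 0.0
```

```bash
python3 -c "
from h import *
c=np.array([.4805,-.2747]);a=np.radians(3.05);e=np.array([np.cos(a),np.sin(a)])
for t in(-.11,-.015,.09): print((c+t*e).round(4))
go(.496,.290,.12);go(*(c-.11*e),.12)"
```

```text
[ 0.3707 -0.2806]
[ 0.4655 -0.2755]
[ 0.5704 -0.2699]
shift mm [ -0.4  -1.  -46.7] rot [ 0.0006 -0.0003  0.0061] | pos [0.497  0.2904 0.0733] t 2.15 F [ 0.5 -0.9  0.8] w 0.0543 g 0.0
shift mm [-570.2 -129.8  -47. ] rot [ 0.0006 -0.0003  0.0061] | pos [0.497  0.2904 0.0733] t 2.15 F [ 0.5 -0.9  0.8] w 0.0543 g 0.0
```

>>> {"fn": "step_arm", "kwargs": {
  "rows": [0,0,0,0,0,0,0,0,0,0,0,0,0,0,0,0,0,0,0,0,0,0,0,-5,0,0,0,0,0,0,-20,0,0,0,0,0,0,-40,0,0,0,0,0,-15,-50,0,0,0,0,0,-35,-50,0,0,0,0]
}}

```text
clock: 2.82
ee_pos: [0.4645, 0.2912, 0.1256]
ee_rot: [3.135, -0.003, 1.576]
force: [-0.5, 0.3, -1.1]
gripper_width: 0.0476
grip_force: 12.0
```

```bash
python3 -c "
from h import *
go(.371,.290,.12)"
```

```text
shift mm [ -0.8 -93.6   5.1] rot [ 0.0062 -0.0034  0.0049] | pos [0.4645 0.2912 0.1256] t 2.82 F [-0.5  0.3 -1.1] w 0.0476 g 11.999439336068463
```

>>> {"fn": "step_arm", "kwargs": {
  "rows": [0,-20,0,0,0,0,0,-5,-45,0,0,0,0,0,-20,-70,0,0,0,0,0,-45,-90,0,0,0,0,0,-75,-94,0,0,0,0,0,-105,-94,0,0,0,0,0,-135,-94,0,0,0,0,0,-165,-94,0,0,0,0,0]
}}

```text
clock: 3.48
ee_pos: [0.3687, 0.1234, 0.1233]
ee_rot: [3.14, -0.0, 1.578]
force: [1.1, -0.6, -0.7]
gripper_width: 0.0471
grip_force: 12.0
```

>>> {"fn": "step_arm", "kwargs": {
  "rows": [-32,0,0,0,0,0,0,-64,0,0,0,0,0,0,-96,0,0,0,0,0,0,-128,0,0,0,0,0,0,-160,0,0,0,0,0,0,-192,0,0,0,0,0,0,-224,0,0,0,0,0,0,-256,0,0,0,0,0,0]
}}

```text
clock: 4.15
ee_pos: [0.3702, -0.1332, 0.1233]
ee_rot: [3.141, 0.0, 1.577]
force: [1.0, -0.0, -0.3]
gripper_width: 0.0472
grip_force: 12.0
```

>>> {"fn": "step_arm", "kwargs": {
  "rows": [-30,0,0,0,0,0,0,-60,0,0,0,0,0,0,-90,0,0,0,0,0,0,-115,0,0,0,0,0,0,-135,0,0,0,0,0,0,-146,0,0,0,0,0,0,-150,0,0,0,0,0,0,-150,0,0,0,0,0,0]
}}

```text
clock: 4.82
ee_pos: [0.3712, -0.2817, 0.1229]
ee_rot: [-3.142, -0.0, 1.576]
force: [0.2, 0.9, -1.3]
gripper_width: 0.0471
grip_force: 12.0
```

```bash
python3 -c "
from h import *
go(.371,-.281,.022)"
```

```text
shift mm [  0.6  -0.2 100.9] rot [-0.     -0.0004  0.005 ] | pos [ 0.3712 -0.2817  0.1229] t 4.82 F [ 0.2  0.9 -1.3] w 0.0471 g 11.999911492166575
```

>>> {"fn": "step_arm", "kwargs": {
  "rows": [0,8,25,0,0,0,0,0,15,50,0,0,0,0,0,15,75,0,0,0,0,0,15,90,0,0,0,0,0,15,97,0,0,0,0,0,15,100,0,0,0,0,0,15,102,0,0,0,0,0,15,102,0,0,0,0]
}}

```text
clock: 5.48
ee_pos: [0.3868, -0.2813, 0.0215]
ee_rot: [3.141, 0.001, 1.577]
force: [1.0, 0.4, -1.1]
gripper_width: 0.0472
grip_force: 12.0
```

```bash
python3 -c "
from h import *
go(.371,-.281,.022)"
```

```text
shift mm [  0.4 -15.8  -0.5] rot [0.001  0.0006 0.0065] | pos [ 0.3868 -0.2813  0.0215] t 5.48 F [ 1.   0.4 -1.1] w 0.0472 g 11.999940221576253
```

>>> {"fn": "step_arm", "kwargs": {
  "rows": [0,0,1,0,0,0,0,0,0,2,0,0,0,0,0,0,3,0,0,0,0,0,0,3,0,0,0,0,0,0,3,0,0,0,0.65,0,0,3,0,0,0,0.65,0,0,3,0,0,0,0.65,0,0,3,0,0,0,0.65]
}}

```text
clock: 6.15
ee_pos: [0.3863, -0.2813, 0.0179]
ee_rot: [3.141, -0.0, 1.577]
force: [-0.6, 0.1, 0.5]
gripper_width: 0.0594
grip_force: 0.0
```

```bash
python3 -c "
from h import *
go(.551,-.0455,.300); snap('side','s2')
s=cv2.imread('pics/s2.png')
cv2.imwrite('pics/s2c.png',cv2.resize(s[240:480,120:440],None,fx=2,fy=2))"
```

```text
shift mm [ 234.9  166.1 -282.1] rot [ 0.0001 -0.0001  0.0059] | pos [ 0.3863 -0.2813  0.0179] t 6.15 F [-0.6  0.1  0.5] w 0.0594 g 0.0
```

View pics/s2c.png

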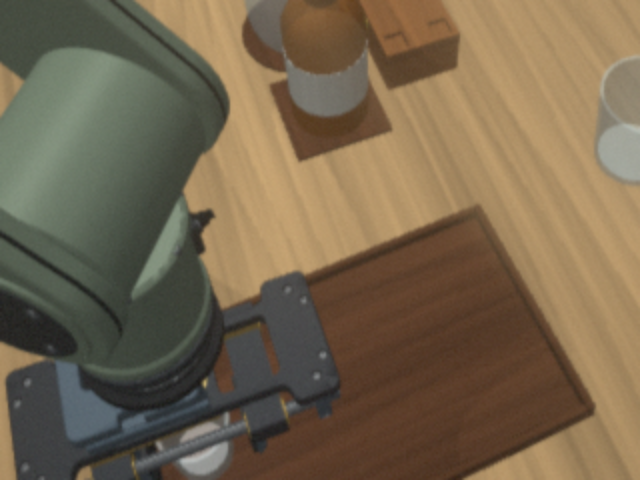

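The glass stands upright on the tray between the fingers (crop (203,448)). Next: the bottle.

>>> {"fn": "step_arm", "kwargs": {
  "rows": [0,0,-15,0,0,0,0.65,0,0,-50,0,0,0,0.65,0,0,-90,0,0,0,0.7,10,10,-125,0,0,0,1,30,25,-160,0,0,0,1,55,40,-190,0,0,0,1,85,60,-215,0,0,0,1,115,80,-230,0,0,0,1]
}}

```text
clock: 6.87
ee_pos: [0.4661, -0.1662, 0.2505]
ee_rot: [3.138, 0.002, 1.575]
force: [0.4, -0.1, -0.3]
gripper_width: 0.0908
grip_force: 0.0
```

>>> {"fn": "step_arm", "kwargs": {
  "rows": [30,20,0,0,0,0,1,60,45,0,0,0,0,1,85,65,0,0,0,0,1,105,80,0,0,0,0,1,115,86,0,0,0,0.006,1,120,86,0,0,0,0.006,1,120,86,0,0,0,0.006,1,120,86,0,0,0,0.006,1]
}}

```text
clock: 7.53
ee_pos: [0.5498, -0.0465, 0.2474]
ee_rot: [-3.141, 0.0, 1.571]
force: [-0.4, 0.1, 0.4]
gripper_width: 0.091
grip_force: 0.0
```

```bash
python3 -c "
from h import *
go(.552,-.0455,.152)"
```

```text
shift mm [ 1.   2.3 95.4] rot [-0.0008  0.0003  0.0002] | pos [ 0.5498 -0.0465  0.2474] t 7.53 F [-0.4  0.1  0.4] w 0.091 g 0.0
```

>>> {"fn": "step_arm", "kwargs": {
  "rows": [1,2,20,0,0,0,0.7,1,2,50,0,0,0,0.6,1,2,75,0,0,0,0.55,1,2,90,0,0,0,0.5,1,2,95,0,0,0,0.5,1,2,95,0,0,0,0,1,2,95,0,0,0,0,1,2,95,0,0,0,0],
  "force": 25
}}

```text
clock: 8.2
ee_pos: [0.5532, -0.0457, 0.1541]
ee_rot: [3.139, 0.0, 1.57]
force: [-0.3, -0.6, 0.3]
gripper_width: 0.0407
grip_force: 0.0
```

>>> {"fn": "step_arm", "kwargs": {
  "rows": [0,0,0,0,0,0,0,0,0,0,0,0,0,0,0,0,0,0,0,0,0,0,0,0,0,0,0,0,0,0,-3,0,0,0,0,0,0,-8,0,0,0,0,0,0,-20,0,0,0,0,0,0,-35,0,0,0,0]
}}

```text
clock: 8.87
ee_pos: [0.5505, -0.0448, 0.1856]
ee_rot: [-3.135, -0.001, 1.571]
force: [0.7, 0.1, -6.5]
gripper_width: 0.0303
grip_force: 25.0
```

```bash
python3 -c "
from h import *
c=np.array([.4805,-.2747]);a=np.radians(3.05);e=np.array([np.cos(a),np.sin(a)])
for t in(0,.095): print((c+t*e).round(4))
go(*(c+.095*e),.194)"
```

```text
[ 0.4805 -0.2747]
[ 0.5754 -0.2696]
shift mm [-224.9   24.8   -8.7] rot [-0.0062 -0.0008  0.0001] | pos [ 0.5505 -0.0448  0.1856] t 8.87 F [ 0.7  0.1 -6.5] w 0.0303 g 24.999326169490814
```

>>> {"fn": "step_arm", "kwargs": {
  "rows": [-8,0,0,0,0,0,0,-22,2,-4,0,0,0,0,-42,5,-8,0,0,0,0,-65,8,-8,0,0,0,0,-90,12,-8,0,0,0,0,-115,15,-8,0,0,0,0,-140,18,-8,0,0,0,0,-165,21,-8,0,0,0,0]
}}

```text
clock: 9.53
ee_pos: [0.5723, -0.2125, 0.1938]
ee_rot: [-3.138, -0.001, 1.57]
force: [0.4, -0.6, -6.7]
gripper_width: 0.0306
grip_force: 25.0
```

>>> {"fn": "step_arm", "kwargs": {
  "rows": [-22,3,0,0,0,0,0,-38,4,0,0,0,0,0,-50,4,0,0,0,0,0,-57,4,0,0,0,0,0,-60,4,5,0,0,0,0,-60,4,15,0,0,0,0,-60,4,25,0,0,0,0,-60,4,30,0,0,0,0]
}}

```text
clock: 10.2
ee_pos: [0.5762, -0.2684, 0.1631]
ee_rot: [-3.138, -0.003, 1.572]
force: [0.2, 0.4, -6.5]
gripper_width: 0.0302
grip_force: 25.0
```

```bash
python3 -c "
from h import *
go(.5754,-.2696,.1545)"
```

```text
shift mm [-1.3 -0.8  8.6] rot [-0.0037 -0.0025  0.001 ] | pos [ 0.5762 -0.2684  0.1631] t 10.2 F [ 0.2  0.4 -6.5] w 0.0302 g 24.999513030052185
```

>>> {"fn": "step_arm", "kwargs": {
  "rows": [0,0,2,0,0,0,0,0,0,4,0,0,0,0,0,0,5.5,0,0,0,0,0,0,6.5,0,0,0,0,0,0,7,0,0,0,0,0,0,7.5,0,0,0,0,0,0,8,0,0,0,0,0,0,8,0,0,0,0]
}}

```text
clock: 10.87
ee_pos: [0.5774, -0.2701, 0.1576]
ee_rot: [3.141, -0.0, 1.571]
force: [-0.1, 0.2, -7.3]
gripper_width: 0.0304
grip_force: 25.0
```

```bash
python3 -c "
from h import *
go(.5754,-.2696,.1545)"
```

```text
shift mm [ 0.5 -2.   3.1] rot [ 0.0002 -0.     -0.0001] | pos [ 0.5774 -0.2701  0.1576] t 10.87 F [-0.1  0.2 -7.3] w 0.0304 g 24.999394118785858
```

>>> {"fn": "step_arm", "kwargs": {
  "rows": [0,0,0.8,0,0,0,0,0,0,1.6,0,0,0,0,0,0,2.4,0,0,0,0,0,0,3.2,0,0,0,0,0,0,3.2,0,0,0,0,0,0,3.2,0,0,0,0,0,0,3.2,0,0,0,0,0,0,3.2,0,0,0,0]
}}

```text
clock: 11.53
ee_pos: [0.5778, -0.2704, 0.1559]
ee_rot: [3.14, 0.001, 1.571]
force: [-2.0, 0.5, 4.7]
gripper_width: 0.03
grip_force: 25.0
```

>>> {"fn": "step_arm", "kwargs": {
  "rows": [0,0,0,0,0,0,0.4,0,0,0,0,0,0,0.5,0,0,0,0,0,0,0.6,0,0,0,0,0,0,0.8,0,0,-5,0,0,0,1,0,0,-25,0,0,0,1,0,0,-55,0,0,0,1,0,0,-90,0,0,0,1]
}}

```text
clock: 12.2
ee_pos: [0.5765, -0.2696, 0.2437]
ee_rot: [-3.138, -0.002, 1.571]
force: [0.4, -0.4, 0.5]
gripper_width: 0.08
grip_force: 0.0
```

```bash
python3 -c "
from h import *
go(.551,.050,.250)"
```

```text
shift mm [319.6 -25.5  -5.6] rot [-0.0038 -0.002   0.    ] | pos [ 0.5765 -0.2696  0.2437] t 12.2 F [ 0.4 -0.4  0.5] w 0.08 g 0.0
```

>>> {"fn": "step_arm", "kwargs": {
  "rows": [40,-4,-5,0,0,0,1,80,-8,-6,0,0,0,1,120,-12,-6,0,0,0,1,160,-16,-6,0,0,0,1,200,-20,-6,0,0,0,1,240,-24,-6,0,0,0,1,270,-25,-6,0,0,0,1,295,-25,-6,0,0,0,1]
}}

```text
clock: 12.87
ee_pos: [0.5519, 0.0274, 0.251]
ee_rot: [3.141, -0.001, 1.572]
force: [-0.4, 0.2, -0.1]
gripper_width: 0.0913
grip_force: 0.0
```

>>> {"fn": "step_arm", "kwargs": {
  "rows": [15,0,0,0,0,0,1,25,0,0,0,0,0,1,25,0,5,0,0,0,1,25,0,20,0,0,0,0.8,25,0,45,0,0,0,0.7,25,0,70,0,0,0,0.6,25,0,90,0,0,0,0.55,25,0,95,0,0,0,0.5]
}}

```text
clock: 13.53
ee_pos: [0.5501, 0.0484, 0.1517]
ee_rot: [-3.135, 0.001, 1.57]
force: [-0.8, -0.5, -0.7]
gripper_width: 0.0609
grip_force: 0.0
```

```bash
python3 -c "
from h import *
go(.551,.050,.138)"
```

```text
shift mm [ 1.6  1.  13.7] rot [-0.0069  0.001  -0.0012] | pos [0.5501 0.0484 0.1517] t 13.53 F [-0.8 -0.5 -0.7] w 0.0609 g 0.0
```

>>> {"fn": "step_arm", "kwargs": {
  "rows": [1,1,8,0,0,0,0.5,1,1,13,0,0,0,0.3,1,1,13,0,0,0,0,1,1,13,0,0,0,0,1,1,13,0,0,0,0,1,1,13,0,0,0,0,1,1,13,0,0,0,0,1,1,13,0,0,0,0],
  "force": 28
}}

```text
clock: 14.2
ee_pos: [0.5535, 0.0509, 0.1428]
ee_rot: [3.141, -0.0, 1.571]
force: [-0.8, -0.4, -0.3]
gripper_width: 0.034
grip_force: 28.0
```

>>> {"fn": "step_arm", "kwargs": {
  "rows": [0,0,0,0,0,0,0,0,0,-2,0,0,0,0,0,0,-5,0,0,0,0,0,0,-12,0,0,0,0,0,0,-22,0,0,0,0,0,0,-32,0,0,0,0,0,0,-38,0,0,0,0,0,0,-40,0,0,0,0]
}}

```text
clock: 14.87
ee_pos: [0.5545, 0.051, 0.1844]
ee_rot: [3.138, -0.0, 1.571]
force: [0.1, -0.6, -6.3]
gripper_width: 0.0338
grip_force: 28.0
```

```bash
python3 -c "
from h import *
go(.4805,-.2747,.140)"
```

```text
shift mm [-325.7  -74.1   44. ] rot [ 0.0037 -0.0004  0.    ] | pos [0.5545 0.051  0.1844] t 14.87 F [ 0.1 -0.6 -6.3] w 0.0338 g 27.999380825349363
```

>>> {"fn": "step_arm", "kwargs": {
  "rows": [-3,-8,0,0,0,0,0,-10,-22,0,0,0,0,0,-24,-38,0,0,0,0,0,-45,-52,0,0,0,0,0,-70,-63,0,0,0,0,0,-95,-70,0,0,0,0,0,-120,-74,0,0,0,0,0,-145,-74,0,0,0,0,0]
}}

```text
clock: 15.53
ee_pos: [0.4768, -0.0951, 0.1821]
ee_rot: [-3.139, -0.0, 1.571]
force: [0.2, -0.3, -5.9]
gripper_width: 0.0341
grip_force: 28.0
```

>>> {"fn": "step_arm", "kwargs": {
  "rows": [-26,0,0,0,0,0,0,-52,0,0,0,0,0,0,-78,0,0,0,0,0,0,-104,0,0,0,0,0,0,-130,0,0,0,0,0,0,-152,0,0,0,0,0,0,-168,0,0,0,0,0,0,-178,0,0,0,0,0,0]
}}

```text
clock: 16.2
ee_pos: [0.4783, -0.2737, 0.1818]
ee_rot: [-3.14, 0.0, 1.569]
force: [-0.1, -0.8, -5.7]
gripper_width: 0.0341
grip_force: 28.0
```

>>> {"fn": "step_arm", "kwargs": {
  "rows": [-2,0,3,0,0,0,0,-2,0,10,0,0,0,0,-2,0,18,0,0,0,0,-2,0,25,0,0,0,0,-2,0,30,0,0,0,0,-2,0,33,0,0,0,0,-2,0,35,0,0,0,0,-2,0,35,0,0,0,0]
}}

```text
clock: 16.87
ee_pos: [0.4794, -0.2739, 0.1469]
ee_rot: [-3.141, -0.0, 1.571]
force: [0.1, -1.1, -5.9]
gripper_width: 0.0342
grip_force: 28.0
```

```bash
python3 -c "
from h import *
go(.4805,-.2747,.1448)"
```

```text
shift mm [-0.8  1.1  2.1] rot [-0.0004 -0.0001  0.0006] | pos [ 0.4794 -0.2739  0.1469] t 16.87 F [ 0.1 -1.1 -5.9] w 0.0342 g 27.999318806250812
```

>>> {"fn": "step_arm", "kwargs": {
  "rows": [0,0,0.7,0,0,0,0,0,0,1.4,0,0,0,0,0,0,2,0,0,0,0,0,0,2.6,0,0,0,0,0,0,2.6,0,0,0,0,0,0,2.6,0,0,0,0,0,0,2.6,0,0,0,0,0,0,2.6,0,0,0,0]
}}

```text
clock: 17.53
ee_pos: [0.4795, -0.2742, 0.1449]
ee_rot: [3.141, 0.0, 1.571]
force: [-0.2, 0.6, -4.7]
gripper_width: 0.034
grip_force: 28.0
```

>>> {"fn": "step_arm", "kwargs": {
  "rows": [0,0,0.5,0,0,0,0,0,0,1,0,0,0,0,0,0,1.5,0,0,0,0,0,0,1.5,0,0,0,0,0,0,1.5,0,0,0,0,0,0,1.5,0,0,0,0,0,0,1.5,0,0,0,0,0,0,1.5,0,0,0,0]
}}

```text
clock: 18.2
ee_pos: [0.4799, -0.2747, 0.1448]
ee_rot: [3.14, 0.002, 1.571]
force: [-2.6, -1.0, 4.8]
gripper_width: 0.0342
grip_force: 28.0
```

>>> {"fn": "step_arm", "kwargs": {
  "rows": [0,0,0,0,0,0,0.5,0,0,0,0,0,0,0.55,0,0,0,0,0,0,0.6,0,0,0,0,0,0,0.7,0,0,-10,0,0,0,0.75,0,0,-35,0,0,0,0.75,0,0,-70,0,0,0,0.8,0,0,-100,0,0,0,1]
}}

```text
clock: 18.87
ee_pos: [0.4795, -0.274, 0.2452]
ee_rot: [3.141, -0.0, 1.571]
force: [0.2, -1.6, 0.0]
gripper_width: 0.0772
grip_force: 0.0
```

```bash
python3 -c "
from h import *
go(.636,.0045,.2,91); snap('top','t3')
s=cv2.imread('pics/t3.png')
cv2.imwrite('pics/t3c.png',cv2.resize(s[200:440,90:540],None,fx=1.75,fy=1.75,interpolation=cv2.INTER_CUBIC))"
```

```text
shift mm [278.5 156.5  45.3] rot [ 0.0003 -0.0002 -0.0174] | pos [ 0.4795 -0.274   0.2452] t 18.87 F [ 0.2 -1.6  0. ] w 0.0772 g 0.0
```

View pics/t3c.png

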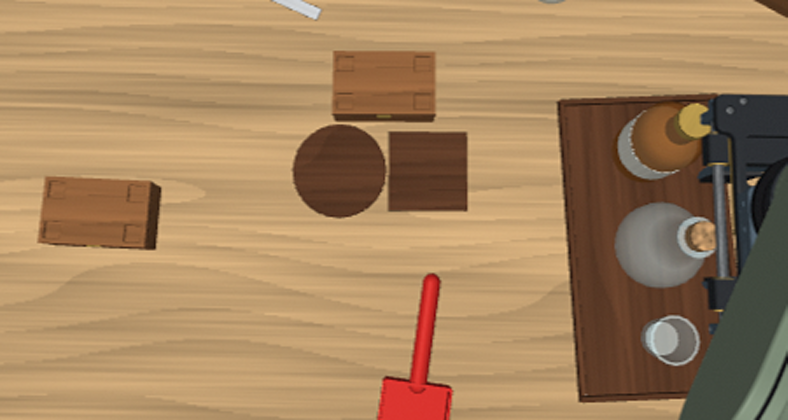

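All three stand upright on the tray (bottle ~(665,140), decanter ~(660,245), glass ~(670,340)), coasters and boxes are free. An enlarged crop of both boxes and the coasters gives the exact fit.

```bash
python3 -c "
from h import *
s=cv2.imread('pics/t3.png')
f=lambda a:cv2.resize(a,None,fx=8,fy=8,interpolation=cv2.INTER_CUBIC)
cv2.imwrite('pics/t3d.png',np.vstack([f(s[297:347,108:186]),]))
cv2.imwrite('pics/t3e.png',f(s[225:275,272:346]))
cv2.imwrite('pics/both.png',cv2.resize(np.vstack([cv2.imread('pics/t3d.png')[:, :592],cv2.imread('pics/t3e.png')]),(592,800)))
cv2.imwrite('pics/both.png',np.hstack([cv2.resize(s[297:347,108:183],None,fx=5.3,fy=5.3,interpolation=cv2.INTER_CUBIC),cv2.resize(s[225:275,272:347],None,fx=5.3,fy=5.3,interpolation=cv2.INTER_CUBIC)]))
print(cv2.imread('pics/both.png').shape)
hsv=s[265:330,250:370].astype(int)
m=((hsv.sum(2)<230)).astype(np.uint8)
n,l,st,c=cv2.connectedComponentsWithStats(m)
for i in range(1,n):
  if st[i,4]>300:
    b=st[i]; print(b, c[i]+[250,265], ray('top0',c[i][0]+250,c[i][1]+265,.004))
"
```

```text
(265, 796, 3)
[   8    6   52   53 2171] [283.54721327 297.3689544 ] [0.54925756 0.05023286 0.004     ]
[  62   11   45   45 1947] [334.2162301  297.64817668] [ 0.55065547 -0.04382788  0.004     ]
```

View pics/both.png

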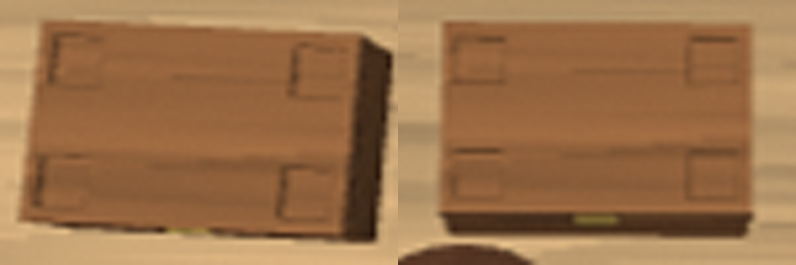

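>>> {"fn": "step_arm", "kwargs": {
  "rows": [25,10,0,0,0,0,1,60,25,0,0,0,0,1,95,45,0,0,0,0,1,130,65,0,0,0,0,1,165,85,0,0,0,0,1,200,105,0,0,0,-0.01,1,230,125,0,0,0,-0.017,1,255,140,0,0,0,-0.017,1]
}}

```text
clock: 19.58
ee_pos: [0.6208, -0.0163, 0.2437]
ee_rot: [3.14, -0.001, 1.59]
force: [1.6, -0.7, -0.0]
gripper_width: 0.0911
grip_force: 0.0
```

Run:
```python
from h import *
def rep(n,P,z,o):
    P=np.array([ray('t3',o[0]+(u+.5)/5.3-.5,o[1]+(v+.5)/5.3-.5,z) for u,v in P])
    print(n,P.mean(0).round(4), [np.round(np.degrees(np.arctan2(*(P[i]-P[j])[1::-1])),1) for i,j in((0,1),(3,2),(0,3),(1,2))],[np.linalg.norm(P[i]-P[j]).round(4) for i,j in((0,1),(3,2),(0,3),(1,2))])
rep('card',[(44,22),(364,37),(343,238),(20,220)],.06,(108,297))
rep('dom',[(47,22),(352,25),(352,213),(46,212)],.055,(272,225))
rep('cardrec(left-top corners)',[(52,35),(298,45),(283,165),(38,157)],.06,(108,297))
rep('domrec',[(56,38),(290,38),(290,151),(56,151)],.055,(272,225))
go(.636,.0045,.02,91)
```

```text
card [0.4965 0.2895 0.06  ] [np.float64(88.5), np.float64(88.0), np.float64(-1.7), np.float64(-2.0)] [np.float64(0.1062), np.float64(0.1059), np.float64(0.065), np.float64(0.0658)]
dom [0.6356 0.0043 0.055 ] [np.float64(90.6), np.float64(91.0), np.float64(1.5), np.float64(0.7)] [np.float64(0.1044), np.float64(0.1034), np.float64(0.066), np.float64(0.0653)]
cardrec(left-top corners) [0.5056 0.2985 0.06  ] [np.float64(88.8), np.float64(89.3), np.float64(-1.4), np.float64(-2.9)] [np.float64(0.0816), np.float64(0.0805), np.float64(0.0401), np.float64(0.0395)]
domrec [0.6434 0.0134 0.055 ] [np.float64(91.2), np.float64(91.2), np.float64(1.8), np.float64(0.9)] [np.float64(0.08), np.float64(0.0794), np.float64(0.0394), np.float64(0.0394)]
shift mm [ 20.4  15.4 223.7] rot [ 0.0013 -0.0007  0.0013] | pos [ 0.6208 -0.0163  0.2437] t 19.58 F [ 1.6 -0.7 -0. ] w 0.0911 g 0.0
```

>>> {"fn": "step_arm", "kwargs": {
  "rows": [10,8,15,0,0,0,1,20,15,50,0,0,0,1,20,15,90,0,0,0,1,20,15,130,0,0,0,1,20,15,155,0,0,0,1,20,15,170,0,0,0,1,20,15,175,0,0,0,1,20,15,175,0,0,0,1]
}}

```text
clock: 20.25
ee_pos: [0.6335, 0.0012, 0.0672]
ee_rot: [-3.139, -0.0, 1.588]
force: [0.5, -0.2, -0.3]
gripper_width: 0.0911
grip_force: 0.0
```

Run:
```python
from h import *
go(.636,.0045,.018,91); snap('side','s4')
s=cv2.imread('pics/s4.png')
cv2.imwrite('pics/s4c.png',cv2.resize(s[130:310,230:430],None,fx=3,fy=3,interpolation=cv2.INTER_CUBIC))
```

```text
shift mm [ 3.2  2.7 49.2] rot [-0.0024 -0.0002 -0.0004] | pos [0.6335 0.0012 0.0672] t 20.25 F [ 0.5 -0.2 -0.3] w 0.0911 g 0.0
```

View pics/s4c.png

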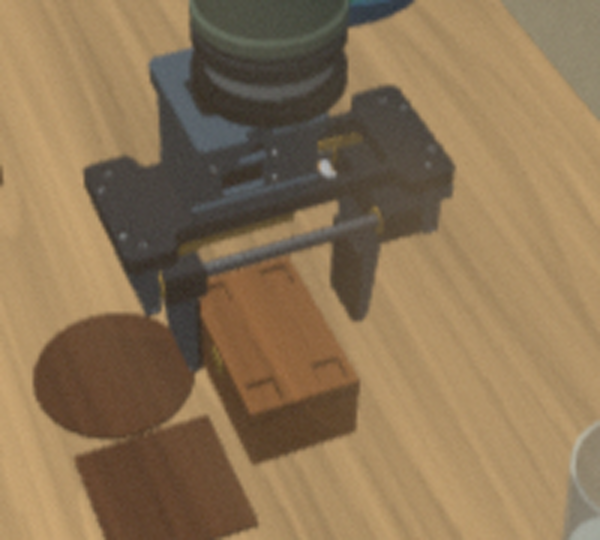

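Fingers straddle the domino box (left finger (185,330), right (355,280)), clear of the coasters.

>>> {"fn": "step_arm", "kwargs": {
  "rows": [3,2.5,15,0,0,0,1,3,2.5,30,0,0,0,1,3,2.5,42,0,0,0,1,3,2.5,48,0,0,0,1,3,2.5,49,0,0,0,1,3,2.5,49,0,0,0,1,3,2.5,49,0,0,0,0.8,3,2.5,49,0,0,0,0.7]
}}

```text
clock: 20.97
ee_pos: [0.6372, 0.0041, 0.0203]
ee_rot: [3.14, -0.0, 1.588]
force: [0.4, -0.7, 0.1]
gripper_width: 0.0803
grip_force: 0.0
```

>>> {"fn": "step_arm", "kwargs": {
  "rows": [0,0,0,0,0,0,0.5,0,0,0,0,0,0,0.3,0,0,0,0,0,0,0,0,0,0,0,0,0,0,0,0,0,0,0,0,0,0,0,0,0,0,0,0,0,0,0,0,0,0,0,0,0,0,0,0,0,0],
  "force": 30
}}

```text
clock: 21.63
ee_pos: [0.6369, 0.0042, 0.0198]
ee_rot: [3.141, -0.0, 1.588]
force: [0.7, 0.6, 4.3]
gripper_width: 0.0661
grip_force: 30.0
```

Run:
```python
from h import *
go(.4975,.2898,.12,88.4)
```

```text
shift mm [ 287.9 -134.4 -100.4] rot [ 0.001  -0.0001  0.0449] | pos [0.6369 0.0042 0.0198] t 21.63 F [0.7 0.6 4.3] w 0.0661 g 29.99554842710495
```

>>> {"fn": "step_arm", "kwargs": {
  "rows": [0,0,-3,0,0,0,0,0,0,-12,0,0,0,0,0,0,-28,0,0,0,0,4,-2,-48,0,0,0,0,15,-7,-68,0,0,0,0,32,-15,-85,0,0,0,0,54,-25,-96,0,0,0.01,0,78,-36,-100,0,0,0.02,0]
}}

```text
clock: 22.3
ee_pos: [0.5995, 0.0818, 0.121]
ee_rot: [3.139, -0.0, 1.566]
force: [0.1, 0.6, -4.6]
gripper_width: 0.0663
grip_force: 30.0
```

>>> {"fn": "step_arm", "kwargs": {
  "rows": [25,-11,0,0,0,0.01,0,50,-22,0,0,0,0.02,0,75,-33,0,0,0,0.025,0,100,-44,0,0,0,0.025,0,125,-55,0,0,0,0.025,0,150,-66,0,0,0,0.025,0,173,-77,0,0,0,0.025,0,190,-86,0,0,0,0.025,0]
}}

```text
clock: 22.97
ee_pos: [0.512, 0.2734, 0.1187]
ee_rot: [-3.139, 0.0, 1.544]
force: [1.4, 0.1, -4.9]
gripper_width: 0.0661
grip_force: 30.0
```

Run:
```python
from h import *
go(.4975,.2898,.09,88.4)
```

```text
shift mm [ 16.  -14.8  28.7] rot [-0.0021  0.0003  0.0011] | pos [0.512  0.2734 0.1187] t 22.97 F [ 1.4  0.1 -4.9] w 0.0661 g 29.993511848151684
```

>>> {"fn": "step_arm", "kwargs": {
  "rows": [9,-8,2,0,0,0,0,14,-13,6,0,0,0,0,16,-15,12,0,0,0,0,16,-15,18,0,0,0,0,16,-15,24,0,0,0,0,16,-15,27,0,0,0,0,16,-15,28,0,0,0,0,16,-15,28,0,0,0,0]
}}

```text
clock: 23.63
ee_pos: [0.4994, 0.2876, 0.0908]
ee_rot: [-3.141, 0.0, 1.542]
force: [0.7, 0.8, -5.0]
gripper_width: 0.066
grip_force: 30.0
```

Run:
```python
from h import *
go(.4975,.2898,.08,88.4); snap('side','s5')
s=cv2.imread('pics/s5.png')
cv2.imwrite('pics/s5c.png',cv2.resize(s[120:210,150:260],None,fx=6,fy=6,interpolation=cv2.INTER_CUBIC))
```

```text
shift mm [ 2.2 -2.  10.8] rot [-0.0006  0.0005 -0.001 ] | pos [0.4994 0.2876 0.0908] t 23.63 F [ 0.7  0.8 -5. ] w 0.066 g 29.994293600320816
```

View pics/s5c.png

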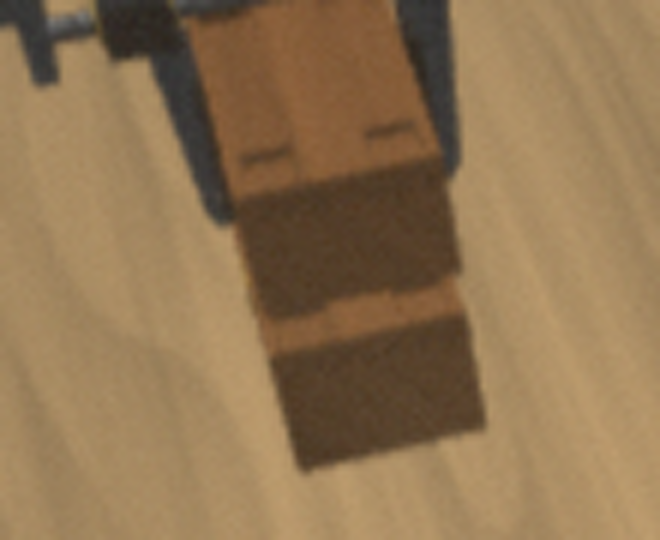

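Run:
```python
from h import *
q=lambda u,v,z: ray('s5',150+(u+.5)/6-.5,120+(v+.5)/6-.5,z)
a=np.array([q(270,353,.06),q(468,315,.06)]); b=np.array([q(232,198,.126),q(440,153,.126)])
print(a,b,(a.mean(0)-b.mean(0)).round(4))
c=np.array([q(302,470,0),q(486,428,0)]);print(c,c.mean(0))
```

```text
[[0.46479806 0.24085981 0.06      ]
 [0.53001487 0.23531741 0.06      ]] [[0.46520686 0.23787572 0.126     ]
 [0.53078376 0.23582442 0.126     ]] [-0.0006  0.0012 -0.066 ]
[[0.46574759 0.24845022 0.        ]
 [0.53027123 0.24571007 0.        ]] [0.49800941 0.24708015 0.        ]
```

>>> {"fn": "step_arm", "kwargs": {
  "rows": [1.6,-1.1,2,0,0,0,0,1.6,-1.1,5,0,0,0,0,1.6,-1.1,8,0,0,0,0,1.6,-1.1,10,0,0,0,0,1.6,-1.1,11,0,0,0,0,1.6,-1.1,12,0,0,0,0,1.6,-1.1,12,0,0,0,0,1.6,-1.1,12,0,0,0,0]
}}

```text
clock: 24.35
ee_pos: [0.4982, 0.2899, 0.0793]
ee_rot: [3.142, -0.0, 1.543]
force: [0.5, 1.1, -4.7]
gripper_width: 0.0656
grip_force: 30.0
```

>>> {"fn": "step_arm", "kwargs": {
  "rows": [0,0,1,0,0,0,0,0,0,2,0,0,0,0,0,0,3,0,0,0,0,0,0,3.5,0,0,0,0,0,0,4,0,0,0,0,0,0,4,0,0,0,0,0,0,4,0,0,0,0,0,0,4,0,0,0,0]
}}

```text
clock: 25.02
ee_pos: [0.4982, 0.2899, 0.0753]
ee_rot: [3.141, -0.0, 1.543]
force: [-0.8, 0.3, -3.5]
gripper_width: 0.0658
grip_force: 30.0
```

>>> {"fn": "step_arm", "kwargs": {
  "rows": [0,0,0.5,0,0,0,0,0,0,1,0,0,0,0,0,0,1,0,0,0,0,0,0,1,0,0,0,0,0,0,1,0,0,0,0.75,0,0,1,0,0,0,0.85,0,0,1,0,0,0,1,0,0,1,0,0,0,1]
}}

```text
clock: 25.68
ee_pos: [0.4984, 0.29, 0.0742]
ee_rot: [3.141, -0.0, 1.543]
force: [-0.3, -0.4, 0.8]
gripper_width: 0.0859
grip_force: 0.0
```

>>> {"fn": "step_arm", "kwargs": {
  "rows": [0,0,0,0,0,0,1,0,0,0,0,0,0,1,0,0,-10,0,0,0,1,0,0,-30,0,0,0,1,0,0,-60,0,0,0,1,0,0,-100,0,0,0,1,0,0,-140,0,0,0,1,0,0,-170,0,0,0,1]
}}

```text
clock: 26.35
ee_pos: [0.4987, 0.2902, 0.2487]
ee_rot: [3.138, -0.002, 1.543]
force: [0.3, 0.4, 1.0]
gripper_width: 0.0911
grip_force: 0.0
```

Run:
```python
from h import *
go(.5765,-.2698,.25,90); snap('side','s6')
s=cv2.imread('pics/s6.png')
cv2.imwrite('pics/s6c.png',cv2.resize(s[100:210,150:260],None,fx=5,fy=5,interpolation=cv2.INTER_CUBIC))
```

```text
shift mm [-557.6   93.4   -2.3] rot [ 0.004  -0.0024 -0.028 ] | pos [0.4987 0.2902 0.2487] t 26.35 F [0.3 0.4 1. ] w 0.0911 g 0.0
```

View pics/s6c.png

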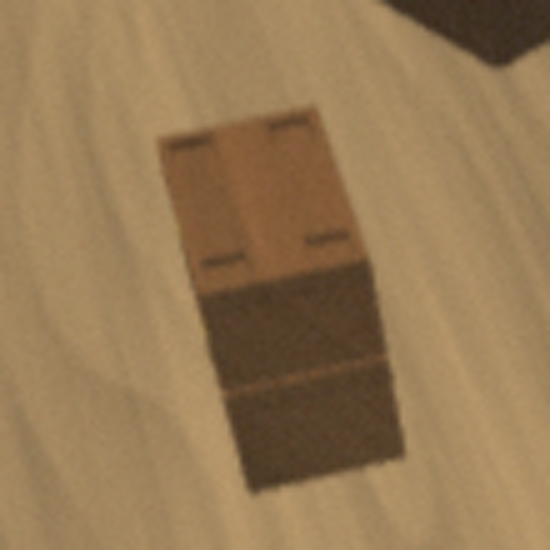

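Domino box seated squarely with only the uniform thin gap line (crop (225,393)-(388,357)). Back to the bottle.

>>> {"fn": "step_arm", "kwargs": {
  "rows": [-25,5,0,0,0,0,1,-60,10,0,0,0,0,1,-100,17,0,0,0,0,1,-140,24,0,0,0,-0.01,1,-180,31,0,0,0,-0.02,1,-220,38,0,0,0,-0.028,1,-260,45,0,0,0,-0.028,1,-300,52,0,0,0,-0.028,1]
}}

```text
clock: 27.07
ee_pos: [0.5416, -0.0134, 0.2449]
ee_rot: [3.141, -0.0, 1.571]
force: [0.0, 0.2, -0.1]
gripper_width: 0.0909
grip_force: 0.0
```

>>> {"fn": "step_arm", "kwargs": {
  "rows": [-40,7,0,0,0,0,1,-80,14,0,0,0,0,1,-120,21,0,0,0,0,1,-160,28,0,0,0,0,1,-195,35,0,0,0,0,1,-225,40,0,0,0,0,1,-245,42,0,0,0,0,1,-257,42,0,0,0,0,1]
}}

```text
clock: 27.73
ee_pos: [0.5837, -0.2712, 0.2441]
ee_rot: [3.141, 0.001, 1.569]
force: [-0.5, -0.2, 0.1]
gripper_width: 0.0911
grip_force: 0.0
```

Run:
```python
from h import *
go(.577,-.270,.1555,90)
```

```text
shift mm [ 1.2 -6.8 88.6] rot [ 0.0002  0.0006 -0.0022] | pos [ 0.5837 -0.2712  0.2441] t 27.73 F [-0.5 -0.2  0.1] w 0.0911 g 0.0
```

>>> {"fn": "step_arm", "kwargs": {
  "rows": [1,-7,10,0,0,0,0.8,1,-7,35,0,0,0,0.7,1,-7,60,0,0,0,0.6,1,-7,80,0,0,0,0.5,1,-7,88,0,0,0,0.5,1,-7,89,0,0,0,0.4,1,-7,89,0,0,0,0,1,-7,89,0,0,0,0],
  "force": 25
}}

```text
clock: 28.4
ee_pos: [0.5777, -0.2676, 0.1569]
ee_rot: [3.139, 0.001, 1.571]
force: [-0.3, -0.1, -0.8]
gripper_width: 0.0409
grip_force: 0.0
```

>>> {"fn": "step_arm", "kwargs": {
  "rows": [0,0,0,0,0,0,0,0,0,0,0,0,0,0,0,0,0,0,0,0,0,0,0,0,0,0,0,0,0,0,-3,0,0,0,0,0,0,-10,0,0,0,0,0,0,-22,0,0,0,0,0,0,-35,0,0,0,0]
}}

```text
clock: 29.07
ee_pos: [0.5755, -0.2668, 0.1886]
ee_rot: [-3.137, -0.002, 1.571]
force: [0.6, -0.3, -5.8]
gripper_width: 0.0305
grip_force: 25.0
```

Run:
```python
from h import *
go(.551,-.0440,.19,90)
```

```text
shift mm [222.8 -24.5  -0.8] rot [-0.0046 -0.0024 -0.    ] | pos [ 0.5755 -0.2668  0.1886] t 29.07 F [ 0.6 -0.3 -5.8] w 0.0305 g 24.999369084835052
```

>>> {"fn": "step_arm", "kwargs": {
  "rows": [8,0,-2,0,0,0,0,22,-3,-4,0,0,0,0,42,-6,-4,0,0,0,0,65,-9,-4,0,0,0,0,90,-12,-4,0,0,0,0,115,-15,-4,0,0,0,0,140,-18,-4,0,0,0,0,165,-21,-4,0,0,0,0]
}}

```text
clock: 29.73
ee_pos: [0.5538, -0.0998, 0.1929]
ee_rot: [-3.138, -0.002, 1.571]
force: [1.2, -0.4, -7.0]
gripper_width: 0.0304
grip_force: 25.0
```

>>> {"fn": "step_arm", "kwargs": {
  "rows": [22,-2,0,0,0,0,0,39,-4,0,0,0,0,0,51,-4,0,0,0,0,0,57,-4,0,0,0,0,0,60,-4,5,0,0,0,0,60,-4,15,0,0,0,0,60,-4,25,0,0,0,0,60,-4,30,0,0,0,0]
}}

```text
clock: 30.4
ee_pos: [0.5505, -0.0432, 0.1618]
ee_rot: [-3.138, 0.0, 1.57]
force: [-2.0, -0.1, -6.7]
gripper_width: 0.0301
grip_force: 25.0
```

Run:
```python
from h import *
go(.551,-.0420,.1545,90)
```

```text
shift mm [1.2 0.6 7.3] rot [-0.0039  0.     -0.0009] | pos [ 0.5505 -0.0432  0.1618] t 30.4 F [-2.  -0.1 -6.7] w 0.0301 g 24.999333322048187
```

>>> {"fn": "step_arm", "kwargs": {
  "rows": [1,0,2,0,0,0,0,1,0,3.5,0,0,0,0,1,0,5,0,0,0,0,1,0,6,0,0,0,0,1,0,6.5,0,0,0,0,1,0,7,0,0,0,0,1,0,7,0,0,0,0,1,0,7,0,0,0,0]
}}

```text
clock: 31.07
ee_pos: [0.5518, -0.0414, 0.1574]
ee_rot: [3.141, -0.0, 1.571]
force: [-0.8, -0.1, -7.3]
gripper_width: 0.0303
grip_force: 25.0
```

>>> {"fn": "step_arm", "kwargs": {
  "rows": [0,0,0.6,0,0,0,0,0,0,1.2,0,0,0,0,0,0,1.8,0,0,0,0,0,0,1.8,0,0,0,0,0,0,1.8,0,0,0,0,0,0,1.8,0,0,0,0,0,0,1.8,0,0,0,0,0,0,1.8,0,0,0,0]
}}

```text
clock: 31.73
ee_pos: [0.5518, -0.0415, 0.1555]
ee_rot: [3.141, -0.0, 1.571]
force: [0.9, 0.3, -7.1]
gripper_width: 0.0302
grip_force: 25.0
```

>>> {"fn": "step_arm", "kwargs": {
  "rows": [0,0,0.5,0,0,0,0,0,0,1,0,0,0,0,0,0,1.5,0,0,0,0,0,0,2,0,0,0,0,0,0,2,0,0,0,0,0,0,2,0,0,0,0,0,0,2,0,0,0,0,0,0,2,0,0,0,0]
}}

```text
clock: 32.4
ee_pos: [0.5522, -0.0415, 0.1549]
ee_rot: [3.139, 0.0, 1.571]
force: [-3.2, 0.3, 5.8]
gripper_width: 0.0302
grip_force: 25.0
```

>>> {"fn": "step_arm", "kwargs": {
  "rows": [0,0,0,0,0,0,0.4,0,0,0,0,0,0,0.5,0,0,0,0,0,0,0.6,0,0,0,0,0,0,0.7,0,0,-10,0,0,0,0.75,0,0,-35,0,0,0,0.75,0,0,-70,0,0,0,0.8,0,0,-90,0,0,0,1]
}}

```text
clock: 33.07
ee_pos: [0.5529, -0.0416, 0.2472]
ee_rot: [3.137, 0.0, 1.571]
force: [1.2, -0.3, 0.2]
gripper_width: 0.0768
grip_force: 0.0
```

>>> {"fn": "step_arm", "kwargs": {
  "rows": [-25,-8,0,0,0,0,1,-60,-19,0,0,0,0,1,-95,-30,0,0,0,0,1,-130,-41,0,0,0,0,1,-165,-52,0,0,0,0,1,-198,-62,0,0,0,0,1,-222,-69,0,0,0,0,1,-233,-72,0,0,0,0,1]
}}

```text
clock: 33.73
ee_pos: [0.4788, -0.2775, 0.2441]
ee_rot: [3.141, 0.001, 1.568]
force: [-0.4, 0.6, 0.1]
gripper_width: 0.0909
grip_force: 0.0
```

Run:
```python
from h import *
go(.4797,-.2745,.1448,90)
```

```text
shift mm [ 3.2  0.8 99.3] rot [ 0.0005  0.0015 -0.003 ] | pos [ 0.4788 -0.2775  0.2441] t 33.73 F [-0.4  0.6  0.1] w 0.0909 g 0.0
```

>>> {"fn": "step_arm", "kwargs": {
  "rows": [3,1,10,0,0,0,0.8,3,1,35,0,0,0,0.7,3,1,65,0,0,0,0.6,3,1,88,0,0,0,0.55,3,1,98,0,0,0,0.5,3,1,100,0,0,0,0.4,3,1,100,0,0,0,0,3,1,100,0,0,0,0],
  "force": 28
}}

```text
clock: 34.4
ee_pos: [0.4817, -0.2713, 0.1447]
ee_rot: [3.14, 0.001, 1.572]
force: [-0.8, -0.5, -0.2]
gripper_width: 0.0408
grip_force: 0.4
```

>>> {"fn": "step_arm", "kwargs": {
  "rows": [0,0,0,0,0,0,0,0,0,0,0,0,0,0,0,0,0,0,0,0,0,0,0,0,0,0,0,0,0,0,-3,0,0,0,0,0,0,-10,0,0,0,0,0,0,-22,0,0,0,0,0,0,-35,0,0,0,0]
}}

```text
clock: 35.07
ee_pos: [0.4798, -0.2708, 0.1775]
ee_rot: [-3.138, -0.002, 1.571]
force: [-0.4, -0.2, -5.8]
gripper_width: 0.0339
grip_force: 28.0
```

Run:
```python
from h import *
go(.5505,.0505,.18,90)
```

```text
shift mm [321.4  70.6  -2.1] rot [-0.0031 -0.0022 -0.0002] | pos [ 0.4798 -0.2708  0.1775] t 35.07 F [-0.4 -0.2 -5.8] w 0.0339 g 27.999374186620116
```

>>> {"fn": "step_arm", "kwargs": {
  "rows": [6,-3,-2,0,0,0,0,18,-8,-4,0,0,0,0,36,-16,-4,0,0,0,0,58,-25,-4,0,0,0,0,83,-33,-4,0,0,0,0,109,-39,-4,0,0,0,0,136,-42,-4,0,0,0,0,163,-42,-4,0,0,0,0]
}}

```text
clock: 35.73
ee_pos: [0.4357, -0.1062, 0.1813]
ee_rot: [-3.138, -0.001, 1.57]
force: [-0.0, 0.4, -5.8]
gripper_width: 0.034
grip_force: 28.0
```

>>> {"fn": "step_arm", "kwargs": {
  "rows": [27,0,0,0,0,0,0,54,0,0,0,0,0,0,81,0,0,0,0,0,0,106,0,0,0,0,0,0,128,2,0,0,0,0,0,145,10,0,0,0,0,0,156,22,0,0,0,0,0,162,38,0,0,0,0,0]
}}

```text
clock: 36.4
ee_pos: [0.474, 0.0557, 0.1814]
ee_rot: [-3.138, -0.001, 1.573]
force: [1.1, 0.1, -6.7]
gripper_width: 0.034
grip_force: 28.0
```

Run:
```python
from h import *
go(.5505,.0537,.18,90)
```

```text
shift mm [-2.2 76.5  1.1] rot [-0.0041 -0.0008  0.0021] | pos [0.474  0.0557 0.1814] t 36.4 F [ 1.1  0.1 -6.7] w 0.034 g 27.999260877695633
```

>>> {"fn": "step_arm", "kwargs": {
  "rows": [-2,16,0,0,0,0,0,-2,34,0,0,0,0,0,-2,51,0,0,0,0,0,-2,64,3,0,0,0,0,-2,72,10,0,0,0,0,-2,76,20,0,0,0,0,-2,76,28,0,0,0,0,-2,76,32,0,0,0,0]
}}

```text
clock: 37.07
ee_pos: [0.5503, 0.0516, 0.1479]
ee_rot: [-3.136, 0.0, 1.571]
force: [-1.3, 0.2, -5.2]
gripper_width: 0.0339
grip_force: 28.0
```

>>> {"fn": "step_arm", "kwargs": {
  "rows": [0,0,1,0,0,0,0,0,0,2,0,0,0,0,0,0,2,0,0,0,0,0,0,2,0,0,0,0,0,0,2,0,0,0,0,0,0,2,0,0,0,0,0,0,2,0,0,0,0,0,0,2,0,0,0,0]
}}

```text
clock: 37.73
ee_pos: [0.5528, 0.0514, 0.1487]
ee_rot: [3.141, 0.0, 1.571]
force: [0.2, -0.8, -6.1]
gripper_width: 0.0339
grip_force: 28.0
```

Run:
```python
from h import *
go(.5505,.0537,.143,90)
```

```text
shift mm [ 2.3 -2.3  5.7] rot [0.0004 0.0001 0.0001] | pos [0.5528 0.0514 0.1487] t 37.73 F [ 0.2 -0.8 -6.1] w 0.0339 g 27.999295480112778
```

>>> {"fn": "step_arm", "kwargs": {
  "rows": [2,-2,1.5,0,0,0,0,2,-2,3,0,0,0,0,2,-2,4,0,0,0,0,2,-2,4.5,0,0,0,0,2,-2,4.5,0,0,0,0,2,-2,4.5,0,0,0,0,2,-2,4.5,0,0,0,0,2,-2,4.5,0,0,0,0]
}}

```text
clock: 38.4
ee_pos: [0.5508, 0.0536, 0.144]
ee_rot: [3.141, -0.0, 1.571]
force: [0.3, 0.3, -5.4]
gripper_width: 0.0338
grip_force: 28.0
```

>>> {"fn": "step_arm", "kwargs": {
  "rows": [0,0,0.5,0,0,0,0,0,0,1,0,0,0,0,0,0,1.5,0,0,0,0,0,0,1.5,0,0,0,0,0,0,1.5,0,0,0,0,0,0,1.5,0,0,0,0,0,0,1.5,0,0,0,0,0,0,1.5,0,0,0,0]
}}

```text
clock: 39.07
ee_pos: [0.551, 0.0536, 0.143]
ee_rot: [3.141, -0.0, 1.571]
force: [-0.6, 0.0, 1.4]
gripper_width: 0.0341
grip_force: 28.0
```

>>> {"fn": "step_arm", "kwargs": {
  "rows": [0,0,0.3,0,0,0,0,0,0,0.3,0,0,0,0.5,0,0,0.3,0,0,0,0.6,0,0,0.3,0,0,0,0.7,0,0,0,0,0,0,0.75,0,0,-15,0,0,0,0.75,0,0,-50,0,0,0,0.8,0,0,-90,0,0,0,1]
}}

```text
clock: 39.73
ee_pos: [0.5493, 0.0533, 0.2312]
ee_rot: [-3.136, 0.001, 1.571]
force: [1.1, -0.3, 0.4]
gripper_width: 0.0766
grip_force: 0.0
```

>>> {"fn": "step_arm", "kwargs": {
  "rows": [-10,-15,-15,0,0,0,1,-30,-50,-15,0,0,0,1,-60,-80,-15,0,0,0,1,-95,-105,-15,0,0,0,1,-130,-125,-15,0,0,0,1,-165,-140,-15,0,0,0,1,-200,-150,-15,0,0,0,1,-235,-160,-15,0,0,0,1]
}}

```text
clock: 40.4
ee_pos: [0.3897, -0.183, 0.2478]
ee_rot: [3.14, 0.001, 1.571]
force: [1.5, -0.2, 0.8]
gripper_width: 0.0911
grip_force: 0.0
```

Run:
```python
from h import *
for n in('top','side'): snap(n,n+'7')
go(.3865,-.2815,.12,90)
a=cv2.imread('pics/top7.png')[210:350,100:370]; b=cv2.imread('pics/side7.png')[120:330,170:370]
cv2.imwrite('pics/c7.png',cv2.resize(a,None,fx=2.96,fy=2.96,interpolation=cv2.INTER_CUBIC))
cv2.imwrite('pics/c7s.png',cv2.resize(b,None,fx=2.8,fy=2.8,interpolation=cv2.INTER_CUBIC))
```

```text
shift mm [-95.6  -2.4 127.8] rot [ 0.0003  0.0024 -0.0064] | pos [ 0.3895 -0.1856  0.2476] t 40.5 F [0.5 0.1 0.1] w 0.0911 g 0.0
```

View pics/c7.png

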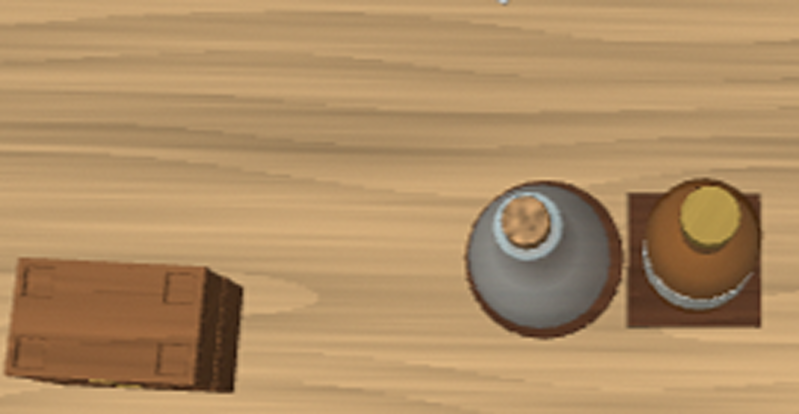

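Run:
```python
from h import *
T=lambda u,v,z:ray('top7',100+(u+.5)/2.96-.5,210+(v+.5)/2.96-.5,z)
print('cap',T(710,216,.204),'cork',T(526,221,.204),'lip',T(527,226,.179))
P=np.array([T(*p,.1105) for p in((20,258),(207,267),(195,386),(7,375))]);print(P,P.mean(0))
```

```text
cap [ 0.54945356 -0.04440837  0.204     ] cork [0.54491348 0.05026765 0.204     ] lip [0.54582211 0.05117966 0.179     ]
[[0.5313038  0.34107885 0.1105    ]
 [0.52836154 0.23520637 0.1105    ]
 [0.46189142 0.23714112 0.1105    ]
 [0.46585042 0.3421759  0.1105    ]] [0.4968518  0.28890056 0.1105    ]
```

View pics/c7s.png

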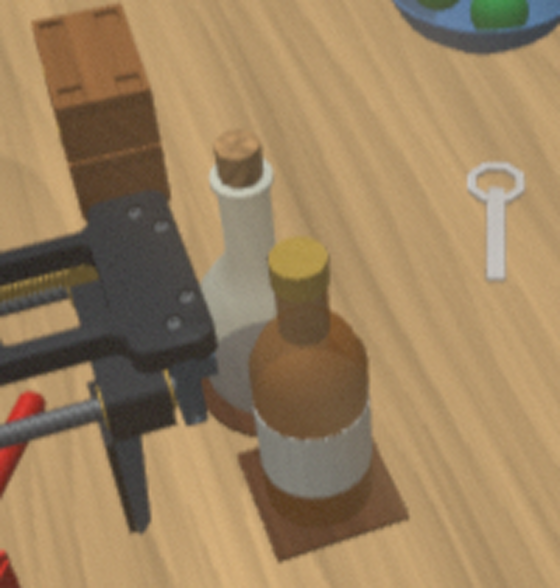

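>>> {"fn": "step_arm", "kwargs": {
  "rows": [-20,-1,0,0,0,0,1,-50,-2,0,0,0,0,1,-75,-3,10,0,0,0,1,-90,-3,35,0,0,0,1,-95,-3,65,0,0,0,1,-95,-3,95,0,0,0,0.9,-95,-3,120,0,0,0,0.8,-95,-3,130,0,0,0,0.7]
}}

```text
clock: 41.17
ee_pos: [0.3863, -0.2745, 0.1139]
ee_rot: [-3.137, -0.004, 1.571]
force: [0.2, -0.3, -1.2]
gripper_width: 0.074
grip_force: 0.0
```

Bottle at (0.549,-0.044) and decanter at (0.545,0.050) stand upright on their coasters, within 5 mm of centre. Now the glass.

Run:
```python
from h import *
snap('top','t8')
go(.3863,-.2815,.020,90)
```

```text
shift mm [-7.7  0.8 93.4] rot [-0.0059 -0.0049  0.0003] | pos [ 0.3861 -0.2743  0.1135] t 41.22 F [-0.5  0.9 -1.4] w 0.0699 g 0.0
```

>>> {"fn": "step_arm", "kwargs": {
  "rows": [-4,0,0,0,0,0,0.7,-7,0,5,0,0,0,0.7,-7,0,20,0,0,0,0.7,-7,0,45,0,0,0,0.7,-7,0,68,0,0,0,0.7,-7,0,84,0,0,0,0.7,-7,0,92,0,0,0,0.7,-7,0,92,0,0,0,0.7],
  "force": 12
}}

```text
clock: 41.88
ee_pos: [0.3877, -0.2833, 0.0248]
ee_rot: [-3.141, -0.001, 1.571]
force: [-0.5, 1.3, -0.1]
gripper_width: 0.0639
grip_force: 0.0
```

>>> {"fn": "step_arm", "kwargs": {
  "rows": [0,0,0,0,0,0,0.5,0,0,0,0,0,0,0,0,0,0,0,0,0,0,0,0,0,0,0,0,0,0,0,0,0,0,0,0,0,0,0,0,0,0,0,0,0,0,0,0,0,0,0,0,0,0,0,0,0]
}}

```text
clock: 42.55
ee_pos: [0.3883, -0.284, 0.0265]
ee_rot: [3.14, 0.001, 1.571]
force: [-0.8, 0.2, 6.5]
gripper_width: 0.0471
grip_force: 12.0
```

Run:
```python
from h import *
go(.498,.2892,.18,88.4)
```

```text
shift mm [ 573.   110.  -154.2] rot [0.0016 0.0014 0.028 ] | pos [ 0.3883 -0.284   0.0265] t 42.55 F [-0.8  0.2  6.5] w 0.0471 g 12.000337386270985
```

>>> {"fn": "step_arm", "kwargs": {
  "rows": [0,0,-2,0,0,0,0,0,0,-6,0,0,0,0,0,0,-15,0,0,0,0,0,0,-32,0,0,0,0,0,0,-55,0,0,0,0,0,0,-80,0,0,0,0,0,0,-105,0,0,0,0,0,0,-125,0,0,0,0]
}}

```text
clock: 43.22
ee_pos: [0.388, -0.2836, 0.1528]
ee_rot: [3.14, 0.001, 1.571]
force: [1.3, -0.1, -1.9]
gripper_width: 0.0471
grip_force: 12.0
```

Run:
```python
from h import *
snap('side','s9')
s=cv2.imread('pics/s9.png')
cv2.imwrite('pics/s9c.png',cv2.resize(s[240:480,100:400],None,fx=2,fy=2,interpolation=cv2.INTER_CUBIC))
go(.498,.2892,.18,88.4)
```

```text
shift mm [574.1 108.3 -26.1] rot [0.0075 0.0054 0.028 ] | pos [ 0.3899 -0.2851  0.1563] t 43.27 F [ 1.6 -0.5  0.8] w 0.0474 g 11.999243663158268
```

View pics/s9c.png

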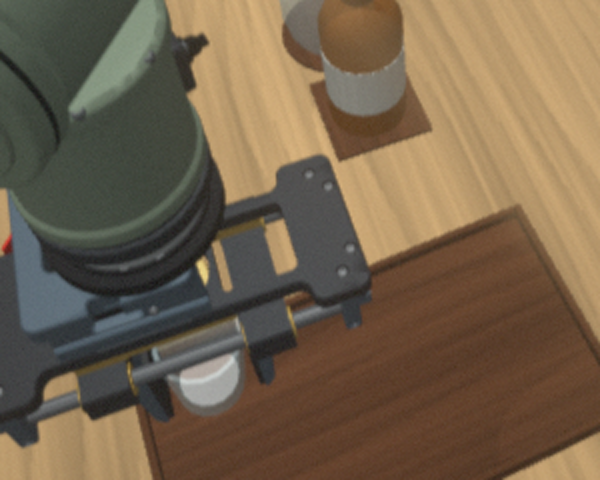

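>>> {"fn": "step_arm", "kwargs": {
  "rows": [10,0,-5,0,0,0,0,30,0,-12,0,0,0,0,56,0,-18,0,0,0,0,84,0,-20,0,0,0,0,114,0,-20,0,0,0,0,144,0,-20,0,0,0,0,174,0,-20,0,0,0,0,204,0,-20,0,0,0,0]
}}

```text
clock: 43.93
ee_pos: [0.3861, -0.0773, 0.1695]
ee_rot: [-3.139, -0.001, 1.57]
force: [0.3, -0.8, -0.5]
gripper_width: 0.0469
grip_force: 12.0
```

>>> {"fn": "step_arm", "kwargs": {
  "rows": [30,0,0,0,0,0,0,60,0,0,0,0,0,0,90,0,0,0,0,0,0,120,0,0,0,0,0,0,150,0,0,0,0,0,0,180,0,0,0,0,0,0,208,6,0,0,0,0,0,234,18,0,0,0,0,0]
}}

```text
clock: 44.6
ee_pos: [0.4029, 0.1561, 0.1695]
ee_rot: [-3.138, 0.001, 1.572]
force: [-0.4, -1.6, -0.4]
gripper_width: 0.047
grip_force: 12.0
```

>>> {"fn": "step_arm", "kwargs": {
  "rows": [24,16,0,0,0,0.005,0,48,33,0,0,0,0.01,0,71,50,0,0,0,0.02,0,92,64,0,0,0,0.028,0,110,76,0,0,0,0.028,0,122,84,0,0,0,0.028,0,130,88,0,0,0,0.028,0,132,89,0,0,0,0.028,0]
}}

```text
clock: 45.27
ee_pos: [0.4941, 0.2876, 0.1692]
ee_rot: [-3.139, 0.001, 1.544]
force: [0.4, 0.3, -0.5]
gripper_width: 0.0475
grip_force: 12.0
```

Run:
```python
from h import *
go(.4984,.288,.135,88.4)
```

```text
shift mm [ 0.6  4.4 34.2] rot [-0.0021  0.0008  0.001 ] | pos [0.4941 0.2876 0.1692] t 45.27 F [ 0.4  0.3 -0.5] w 0.0475 g 12.000091342488304
```

>>> {"fn": "step_arm", "kwargs": {
  "rows": [0.5,3,5,0,0,0,0,0.5,4,12,0,0,0,0,0.5,4,20,0,0,0,0,0.5,4,26,0,0,0,0,0.5,4,30,0,0,0,0,0.5,4,32,0,0,0,0,0.5,4,33,0,0,0,0,0.5,4,33,0,0,0,0]
}}

```text
clock: 45.93
ee_pos: [0.4987, 0.2868, 0.1374]
ee_rot: [-3.141, -0.0, 1.543]
force: [-0.7, 0.1, -0.9]
gripper_width: 0.0471
grip_force: 12.0
```

Run:
```python
from h import *
snap('side','s10')
s=cv2.imread('pics/s10.png')
cv2.imwrite('pics/s10c.png',cv2.resize(s[80:210,140:270],None,fx=4,fy=4,interpolation=cv2.INTER_CUBIC))
go(.4984,.288,.1305,88.4)
```

```text
shift mm [ 1.1 -0.5  7.1] rot [ 0.0003 -0.0002 -0.0002] | pos [0.4988 0.2869 0.1376] t 45.98 F [-0.4  0.3  0. ] w 0.0471 g 11.999940464738756
```

View pics/s10c.png

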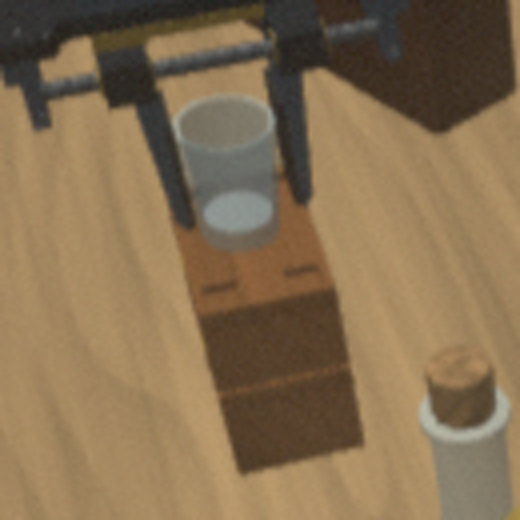

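Run:
```python
from h import *
q=lambda u,v,z: ray('s10',140+(u+.5)/4-.5,80+(v+.5)/4-.5,z)
print(q(225,125,.1776)); 
P=[q(u,v,.1105) for u,v in((201,316),(334,288))];m=np.mean(P,0);print(P,m+[.0015,.053,0])
```

```text
[0.49956311 0.28631369 0.1776    ]
[array([0.46540663, 0.23936023, 0.1105    ]), array([0.52898074, 0.2365312 , 0.1105    ])] [0.49869369 0.29094572 0.1105    ]
```

>>> {"fn": "step_arm", "kwargs": {
  "rows": [1,0,1.5,0,0,0,0,1,0,3,0,0,0,0,1,0,4.5,0,0,0,0,1,0,5.5,0,0,0,0,1,0,5.5,0,0,0,0,1,0,5.5,0,0,0,0,1,0,5.5,0,0,0,0,1,0,5.5,0,0,0,0]
}}

```text
clock: 46.65
ee_pos: [0.4988, 0.288, 0.1321]
ee_rot: [3.141, -0.0, 1.543]
force: [-0.2, -0.8, -2.1]
gripper_width: 0.047
grip_force: 12.0
```

>>> {"fn": "step_arm", "kwargs": {
  "rows": [1,0,0,0,0,0,0,2.5,0,0,0,0,0,0,2.5,0,0.6,0,0,0,0,2.5,0,1.2,0,0,0,0,2.5,0,1.5,0,0,0,0,2.5,0,1.5,0,0,0,0,2.5,0,1.5,0,0,0,0,2.5,0,1.5,0,0,0,0]
}}

```text
clock: 47.32
ee_pos: [0.499, 0.2906, 0.131]
ee_rot: [3.141, -0.001, 1.543]
force: [-1.3, -0.6, 4.3]
gripper_width: 0.0471
grip_force: 12.0
```

>>> {"fn": "step_arm", "kwargs": {
  "rows": [0,0,0.4,0,0,0,0,0,0,0.8,0,0,0,0,0,0,0.8,0,0,0,0,0,0,0.8,0,0,0,0,0,0,0.8,0,0,0,0,0,0,0.8,0,0,0,0,0,0,0.8,0,0,0,0,0,0,0.8,0,0,0,0]
}}

```text
clock: 47.98
ee_pos: [0.4991, 0.2908, 0.1309]
ee_rot: [3.14, -0.001, 1.543]
force: [-2.0, -0.1, 7.9]
gripper_width: 0.0478
grip_force: 12.0
```

Contact felt; release and retreat.

>>> {"fn": "step_arm", "kwargs": {
  "rows": [0,0,-0.4,0,0,0,0,0,0,-0.6,0,0,0,0,0,0,-0.6,0,0,0,0.6,0,0,-0.6,0,0,0,0.7,0,0,-0.6,0,0,0,0.8,0,0,-0.6,0,0,0,0.9,0,0,-0.6,0,0,0,1,0,0,-0.6,0,0,0,1]
}}

```text
clock: 48.65
ee_pos: [0.4988, 0.2904, 0.13]
ee_rot: [-3.141, 0.0, 1.543]
force: [0.8, 1.1, 0.1]
gripper_width: 0.0843
grip_force: 0.0
```

>>> {"fn": "step_arm", "kwargs": {
  "rows": [0,0,0,0,0,0,1,0,0,-10,0,0,0,1,0,0,-30,0,0,0,1,0,0,-60,0,0,0,1,0,0,-95,0,0,0,1,0,0,-120,0,0,0,1,20,-30,-130,0,0,0,1,40,-65,-130,0,0,0,1]
}}

```text
clock: 49.32
ee_pos: [0.4373, 0.3331, 0.2644]
ee_rot: [3.135, -0.005, 1.539]
force: [-0.6, 1.7, 0.3]
gripper_width: 0.0915
grip_force: 0.0
```

>>> {"fn": "step_arm", "kwargs": {
  "rows": [20,-30,0,0,0,0,1,40,-60,0,0,0,0,1,60,-80,0,0,0,0,1,80,-90,0,0,0,0,1,90,-90,0,0,0,0,1,90,-90,0,0,0,0,1,90,-90,0,0,0,0,1,90,-90,0,0,0,0,1]
}}

```text
clock: 49.98
ee_pos: [0.3483, 0.4238, 0.2603]
ee_rot: [3.141, 0.001, 1.542]
force: [-0.6, -0.1, 0.6]
gripper_width: 0.0909
grip_force: 0.0
```

Run:
```python
from h import *
go(.4984,.288,.1305,88.4)
snap('top','t11');snap('side','s11')
s=cv2.imread('pics/s11.png')
cv2.imwrite('pics/f.png',np.hstack([cv2.resize(s[80:320,170:350],None,fx=2,fy=2,interpolation=cv2.INTER_CUBIC),cv2.resize(cv2.imread('pics/t11.png')[220:380,90:370],None,fx=1.55,fy=3,interpolation=cv2.INTER_CUBIC)]))
```

```text
shift mm [-131.3  154.   130. ] rot [ 0.0002  0.0007 -0.0011] | pos [0.3483 0.4238 0.2603] t 49.98 F [-0.6 -0.1  0.6] w 0.0909 g 0.0
```

View pics/f.png

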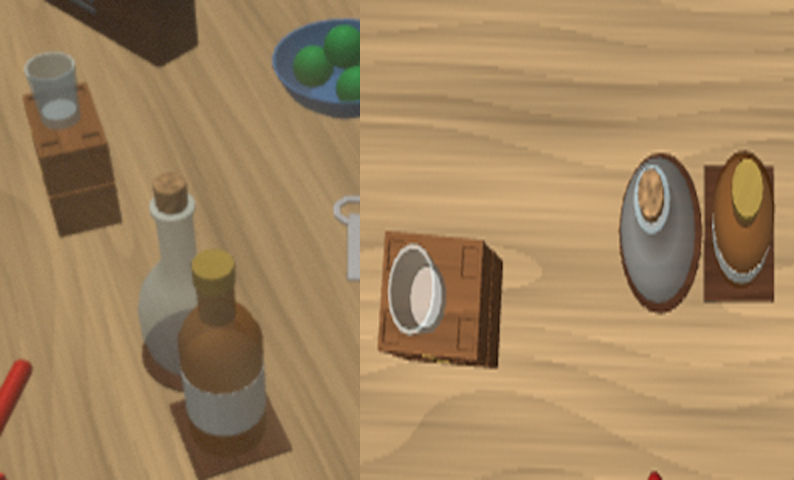

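Run:
```python
from h import *
S=lambda u,v,z: ray('s11',170+(u+.5)/2-.5,80+(v+.5)/2-.5,z)
T=lambda u,v,z: ray('t11',90+(u-360+.5)/1.55-.5,220+(v+.5)/3-.5,z)
print('glass',S(51,67,.1705),T(413,289,.1705),'foot',S(59,110,.113),T(425,296,.113))
print('cork',S(170,183,.204),T(652,194,.204),'cap',S(214,266,.204),T(747,188,.204))
P=[S(*p,.1105) for p in((24,94),(84,84),(107,145),(40,158))];print('lid',np.mean(P,0))
P=[T(*p,.1105) for p in((387,231),(485,241),(480,364),(379,352))];print('lid',np.mean(P,0))
```

```text
glass [0.49778392 0.29011624 0.1705    ] [0.49499026 0.28985828 0.1705    ] foot [0.49716534 0.30272354 0.113     ] [0.49619822 0.29499053 0.113     ]
cork [0.54765847 0.05083882 0.204     ] [0.54493621 0.04899152 0.204     ] cap [ 0.55165804 -0.04652037  0.204     ] [ 0.54992717 -0.04435165  0.204     ]
lid [0.49855825 0.28993292 0.1105    ]
lid [0.49625788 0.2874324  0.1105    ]
```

Everything is within a few millimetres: glass about 2 mm from the lid's centre, bottle about 2 mm and decanter about 4–5 mm off. I hand it in.

```bash
python3 -c "
from plant import arm
print(arm.finish_job())"
```

```text
the job is handed in; nothing more can be done
None
```

I handed the job in at about 50 s. The domino box is seated on the card box, the bottle and decanter are back upright on their coasters (by camera about 2 mm and 4–5 mm off centre), and the shot glass stands about 2 mm from the middle of the top lid. Nothing was knocked over; the judge returned no verdict.

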